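# Read the blue glaze tile on the tilted stage

### The arm

A 6-joint arm with a two-finger parallel gripper is mounted at the origin on the work surface. World frame = base frame: x ahead of the robot, y to its left, z up, the work surface at z = 0. Lengths are in m, angles in rad, forces in N, time in s.
With the tool pointing down it reaches from about 0.225 to 0.875 m from the base axis. Payload 3.4 kg.
Tool frame: the origin (TCP) lies midway between the tips of the shut fingers; the grasp point (between the pads) lies behind it (manip.grip_point_offset is the z of the grasp point in the tool frame, in m); z points along the fingers, x is the direction in which the jaws open and shut, and the axes are right-handed (so a half turn about z gives the same grasp; the last joint's range is limited). The gripper opens to 85 mm and grips with 20 to 120 N. Pads are 22 mm wide; open, the fingers measure 114 mm over their backs; the gripper's body (76 mm by 85 mm) begins 54 mm behind the grasp point. The pads swing forward as they close: fully open they stand 13 mm farther back than shut.
Start: joints at [-1.412, 0.276, 1.505, -0, 1.361, -0.121], TCP at [0.159, -0.553, 0.231] pointing down, gripper open.
Joint ranges: [-2.89, 2.89], [-0.75, 2.08], [0.22, 2.7], [-1.18, 4.32], [0.11, 2.71], [-2.7, 2.7]. Speed limits (rad/s): [2.57, 2.57, 3.14, 3.14, 3.14, 3.14].

### API

Orientations are given as a unit quaternion [w, x, y, z].
In Python, from rig import manip, eyes, recognise, regions_of, mark_of gives the robot as it stands.
- The arm moves only by the shell command python3 -m inch 'ROWS' [FORCE]. ROWS is JSON, a list of rows, each a list of 5 numbers: the gripper command: -1 is shut, 1 is fully open, values between are in proportion, then the shift along the tool's x, y, z in mm, then the turn about the tool's z in degrees. A call has 1 to 20 rows; each row shifts and turns the pose as measured when the row begins, along the tool's axes as they then stand; what a row does not reach is not made up. A row lasts 1/12 s, in which the tool goes at most 41.7 mm and 7.16 degrees, less where a joint would pass 70% of its speed; a pose out of reach is approached as far as the arm can. A call with a gripper value outside its range is refused whole. The fingers move at their own pace and stop on an object; FORCE is the grip in N (left out, the last holds). Time passes only in rows, so rows that do not move let the fingers close. It gives the time, the measured TCP pose, the force and the opening at its end, in the units of the state.
- manip.get_state(): the state, without advancing time (a new reading comes with each control period).
- eyes.get_image(name): name is "scene" or "top"; returns a dict with "frame" (420x560x3 uint8, red, green, blue), "K" (3x3 intrinsics, pixels), "rvec" (rotation vector, rad) and "tvec" (3), from world to camera coordinates, as OpenCV has them. Camera axes: x right, y down, z forward; pixel columns grow to the right and rows downward; lengths in m; the calibration is good to about 2 mm. A picture is of the moment at which its call begins. There is no depth.
- manip.sign_off(): hands the job in, once; it reports no verdict.
Trained networks look in a picture, given as the dict that the camera call returned (one of the last four; its "shot" number tells which), for a name from the list of things; names that differ only in an ending like _2 or _b are one class to them, and where a whole thing is asked for, a point or a joint stands for the part that bears it (a point fixed in the world has none). Each returns a list of dicts, best first, with "confidence" (0 to 1); they miss things now and then, are a little off and sometimes report something else, mostly with a low value. They report only what shows in the picture. A call takes as long as a camera call. They do not tell look-alikes from the thing itself.
- recognise(picture, target): "bbox" ([left, top, width, height] in pixels, round what is visible of it).
- regions_of(picture, target): "mask" (420x560 bool, what is visible of it) and "bbox" ([left, top, width, height] in pixels, round what is visible of it).
- mark_of(picture, target): "point" ([row, column] in pixels: a listed point, or the origin of a listed thing).
The state is a dict: "clock": time; "qpos": joint angles; "qd": joint speeds; "effort": joint torques, N m; "position": TCP position; "ee_rot": TCP orientation; "contact_force": force on the tool from outside, world axes, zero at the start; "moment": the same for the moment, N m; "width": finger opening in m.
Only numpy, scipy, OpenCV 4.12 (cv2) and the standard library are available. Lean on these libraries where they do the work, as an engineer would, in place of code of your own. Each camera call takes 0.05 s, during which the arm holds its last target.

### The job

Set the loose tilting stage onto the two pins of the colour reader, fully down and with the low edge of its sloped plate away from the control housing, and let go of it. Then pick up the blue glazed test tile by its fin and hold its flat underside flush against the sloped plate, centred over the dark reading window and square to it, pressing lightly (about 4 to 12 N). Finish while still gripping and pressing the tile there for the reading; leave the other things on the bench where they are.

Things in the scene. Friction and masses are not known exactly. Their poses are not given: they have to be found in the camera images.
- seat (a point): middle of the seat on the fixed colour reader: the top, 30 mm above the bench, of its white base (112 mm along x, 100 mm along y). z up; x points from the seat to the grey control housing (76 x 130 mm, 56 mm tall, from 58 to 134 mm along x). Two upright steel pins, 9 mm across with tapered tips and 14 mm tall, stand on it at x = -14 mm and x = +26 mm (y = 0).
- stage_foot (a point): centre of the underside of the loose tilting stage: a dark steel block 80 mm (x) x 56 mm (y) x 28 mm high (about 0.3 to 0.5 kg together) with two sockets in its underside, 12 mm across and 17 mm deep, at x = -14 mm and x = +26 mm (y = 0), and a hinged plate on top. Seated, this point meets the seat point, with x and z axes the same way. x runs from the low, hinged edge of the plate to its raised edge.
- stage_grip (a point): centre of the stage's block, half-way up (14 mm above its underside), axes as stage_foot. Grip the block across its 56 mm width (y); the plate above is 52 mm wide, so fingers pass it. The raised edge of the plate stands at most 62 mm above the block's underside.
- stage_plate (a joint): tilt of the stage's plate against its block, rad (0 is level, 0.20 to 0.45 set at random); a stiff friction hinge that stays put under a light press
- stage_face (a point): centre of the upper face of the tilting aluminium plate (68 mm along x, 52 mm along y, 5 mm thick), where the round dark reading window is. z is the face's outward normal, x points up the slope, y is level. The hinge lies 34 mm down the slope, at the block's top, 34 mm before the block's centre.
- blue_tile_grip (a point): centre of the blue tile's upright grip fin (fin 40 mm along x, 14 mm thick along y, 30 mm tall above the tile plate), 22 mm above the tile's underside, on its middle. Tile plate 60 mm (x) x 46 mm (y) x 7 mm, total height 37 mm, 0.06 to 0.13 kg. Axes: x along the fin, y across it, z up out of the fin's top. The two ends along x are alike.
- blue_tile_face (a point): centre of the blue tile's flat underside, the face to be read; axes as blue_tile_grip
- blue_tile: the blue tile itself; origin at the centre of its underside
- stage: the loose tilting stage itself, plate included; origin at the centre of the block's underside
- ochre_tile_grip (a point): ochre (orange-brown) glazed test tile, same shape as the blue one; leave it alone. Centre of its grip fin, 22 mm above its underside
- glaze_jar: amber glass jar with white lid, 52 mm across, 65 mm tall; origin under its centre; leave alone
- green_jar: white jar with green lid, 56 mm across, 75 mm tall; origin under its centre; leave alone
- mug: white mug, 76 mm across, 85 mm tall; origin under its centre; leave alone
- spatula: small spatula, 190 mm long, lying at the right of the bench; origin under its middle; leave alone
- wash_bottle: white bottle with red cap, 60 mm across, 170 mm tall; origin under its centre; leave alone
- whetstone: red rubbing stone, 110 x 45 x 25 mm, lying flat; origin under its centre; leave alone
Mind the look-alikes: they are no part of the job. Leave any pink look-alike of the stage alone. Leave any pink look-alike of the blue_tile alone.

How it is judged:
By the outcome, as a careful person would: the job done as asked, in the order asked, and still so for the second after the job is handed in, while the arm keeps its last pose, push and grip.
It also fails if it takes over 51 s, if anything falls off the work surface, if the arm or the gripper's body presses on something with over 40 N, if the wrist force passes 120 N, or if a joint passes its speed limit or range.

## Working session

There is one attempt and no reset: what is moved stays moved. The work goes in short steps, Python scripts to look and compute and a shell command to move; the robot and the scene stay as the last step left them, time stands still between calls to the robot, and variables do not carry over. Pictures are saved under pics/ and viewed, and the job is handed in when it is done.

```bash
ls; mkdir -p pics; cat > h.py <<'E'
import numpy as np, cv2
from rig import manip, eyes, recognise, regions_of, mark_of
from scipy.spatial.transform import Rotation as R
def save(p,n,crop=None,s=1):
    f=p["frame"][:,:,::-1]
    if crop: x,y,w,h=crop; f=f[y:y+h,x:x+w]
    cv2.imwrite("pics/"+n, cv2.resize(f,None,fx=s,fy=s,interpolation=cv2.INTER_CUBIC))
def proj(p,X):
    return cv2.projectPoints(np.array(X,float).reshape(-1,3),p["rvec"],p["tvec"],p["K"],None)[0].reshape(-1,2)
def ray(p,uv):
    Rm=cv2.Rodrigues(p["rvec"])[0]; t=np.array(p["tvec"]).ravel()
    d=Rm.T@np.linalg.inv(p["K"])@np.array([uv[0],uv[1],1.]); return -Rm.T@t,d/np.linalg.norm(d)
def onz(p,uv,z):
    c,d=ray(p,uv); return c+d*(z-c[2])/d[2]
def tri(p1,a,p2,b):
    c1,d1=ray(p1,a);c2,d2=ray(p2,b)
    s=np.linalg.lstsq(np.c_[d1,-d2],c2-c1,rcond=None)[0]
    x,y=c1+d1*s[0],c2+d2*s[1]; return (x+y)/2,np.linalg.norm(x-y)
E
python3 - <<'E'
from h import *
print(manip.get_state(), manip.grip_point_offset)
a=eyes.get_image("scene");b=eyes.get_image("top")
save(a,"s0.png",s=1.4);save(b,"t0.png",s=1.4)
for t in ["seat","stage_foot","stage_grip","stage_face","blue_tile_grip","blue_tile_face","ochre_tile_grip","glaze_jar","green_jar","mug","wash_bottle","whetstone","spatula"]:
    ma=mark_of(a,t);mb=mark_of(b,t)
    print(t)
    for m in ma: print("  s",np.round(m["point"][::-1],1),round(m["confidence"],2))
    for m in mb: print("  t",np.round(m["point"][::-1],1),round(m["confidence"],2))
E
```

```text
pics
{'clock': 0.0, 'qpos': array([-1.41198532e+00,  2.76593722e-01,  1.50616230e+00, -1.60638202e-07,
        1.36071538e+00, -1.21001902e-01]), 'qd': array([ 0.00013036,  0.00179835, -0.00172897, -0.00090076,  0.0014342 ,
       -0.00055348]), 'effort': array([ 4.64190889e-04, -4.16774762e+01, -2.45804268e+01, -1.45202762e-04,
        1.11249115e-02,  9.88545906e-06]), 'position': array([ 0.15870732, -0.55209209,  0.23042883]), 'ee_rot': array([-6.51506057e-04,  7.98803713e-01, -6.01591012e-01, -6.76729843e-04]), 'contact_force': array([-0.03452977, -0.12012249, -0.35080034]), 'moment': array([-0.02663411, -0.07732789, -0.04643512]), 'width': 0.08542738421830137} -0.0187
seat
  s [262.5 204.2] 0.77
  t [272.8 242.2] 0.91
stage_foot
  s [292.2 137.4] 0.8
  s [281.7 163.2] 0.57
  t [196.2 270.5] 0.9
  t [234.5 297.4] 0.85
  t [143.7 280.1] 0.56
stage_grip
  s [291.6 135. ] 0.85
  s [280.7 155.6] 0.69
  s [234.4 170.2] 0.56
  s [179.8 253.6] 0.19
  t [192.2 270.3] 0.88
  t [235.8 298.4] 0.55
stage_face
  s [278.9 149.9] 0.7
  s [373.3 157.1] 0.7
  s [230.7 163.4] 0.66
  s [294.1 127.6] 0.51
  t [195.6 269.4] 0.83
  t [234. 302.] 0.76
  t [142.5 283.6] 0.63
blue_tile_grip
  s [233.6 284.5] 0.83
  s [309.5 268.7] 0.72
  s [391.3 173.4] 0.35
  t [309.4 170.1] 0.88
  t [360.8 209.5] 0.54
blue_tile_face
  s [312.4 274.1] 0.97
  s [230.1 296.1] 0.64
  t [307.1 172.7] 0.57
ochre_tile_grip
  s [179.8 255.5] 0.67
  t [350.6 266.2] 0.78
glaze_jar
  s [354.  189.8] 0.78
  t [203.6 191.1] 0.73
  t [411.1 213.2] 0.57
green_jar
  s [287.1 309.5] 0.67
  t [345.9 175.5] 0.76
  t [353.8 214.2] 0.75
mug
  s [378.1 225.3] 0.78
  t [230.8 149.9] 0.61
wash_bottle
  s [388.9 171.6] 0.78
  t [158.1 167.9] 0.58
whetstone
  s [373.  154.9] 0.75
  s [353.3 189.9] 0.44
  t [136.7 194.8] 0.82
spatula
  s [187.3 349.5] 0.76
```

View pics/s0.png

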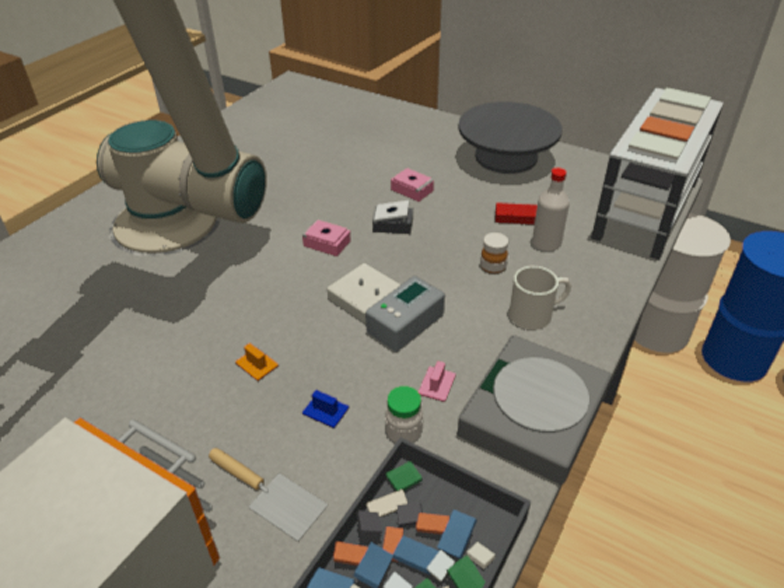

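View pics/t0.png

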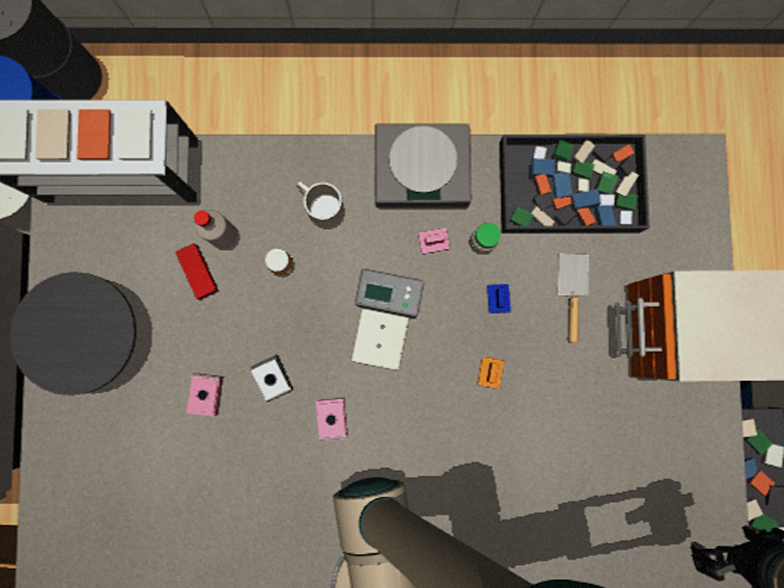

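The scene shows the dark-and-white stage (white plate) at scene (281,155)/top (193,271), with pink copies on both sides. The blue tile is at scene (233,290)/top (356,213), and the reader is at top (272,240), with its housing further from the robot. I'll zoom in on these.

```bash
python3 - <<'E'
from h import *
a=eyes.get_image("scene");b=eyes.get_image("top")
import pickle; pickle.dump((a,b),open("im0.pkl","wb"))
def tile(lst,n):
    o=[]
    for p,(x,y,w,h) in lst: o.append(cv2.resize(p["frame"][y:y+h,x:x+w,::-1],(390,290),interpolation=cv2.INTER_NEAREST))
    cv2.imwrite("pics/"+n,np.vstack([np.hstack(o[:2]),np.hstack(o[2:])]))
tile([(a,(255,135,52,39)),(b,(168,250,52,39)),(a,(207,271,52,39)),(b,(330,194,52,39))],"z1.png")
tile([(a,(230,180,94,70)),(b,(240,190,94,70)),(a,(230,180,94,70)),(b,(240,190,94,70))],"z2.png")
for t in ["stage","blue_tile","seat"]:
  for n,p in (("s",a),("t",b)):
    try:
      for m in regions_of(p,t): print(t,n,m["bbox"],m["mask"].sum(),round(m["confidence"],2))
    except Exception as e: print(e)
s=onz(b,(272.8,242.2),.03); print("seat",s, proj(a,s)); print("cam",ray(a,(0,0))[0],ray(b,(0,0))[0], b["K"])
print(tri(a,(262.5,204.2),b,(272.8,242.2)))
print(tri(a,(281,156.),b,(192.2,270.3)), tri(a,(278.9,149.9),b,(195.6,269.4)))
E
```

```text
stage s [280.4, 120.7, 32.1, 21.8] 502 0.79
stage s [262.8, 142.3, 29.9, 24.1] 577 0.65
stage s [215.1, 159.3, 40.6, 23.9] 617 0.61
stage t [132.6, 268.8, 26.0, 27.1] 615 0.72
stage t [225.5, 287.5, 25.1, 28.7] 619 0.57
blue_tile s [217.6, 280.7, 32.8, 26.5] 510 0.88
blue_tile s [299.9, 258.5, 26.4, 28.7] 516 0.64
blue_tile t [300.3, 162.0, 22.4, 17.1] 346 0.79
blue_tile t [348.8, 205.1, 18.5, 17.4] 311 0.58
blue_tile t [336.0, 160.4, 21.7, 22.5] 376 0.51
seat s [232.6, 188.3, 85.5, 61.4] 3026 0.76
seat t [251.9, 192.5, 48.1, 74.6] 2639 0.73
seat [0.50113848 0.0055101  0.03      ] [[258.92980681 206.27323533]]
cam [ 1.02999586 -0.75817005  0.85091129] [0.46897524 0.02147594 1.28516501] [[436.26590851   0.         276.05791141]
 [  0.         436.26590851 216.34609223]
 [  0.           0.           1.        ]]
(array([0.50484656, 0.00827664, 0.03620338]), np.float64(0.009417680981051278))
(array([0.42424648, 0.23954213, 0.01431746]), np.float64(0.00461348397144371)) (array([0.42735449, 0.22420058, 0.04655494]), np.float64(0.0033930957840444123))
```

View pics/z1.png

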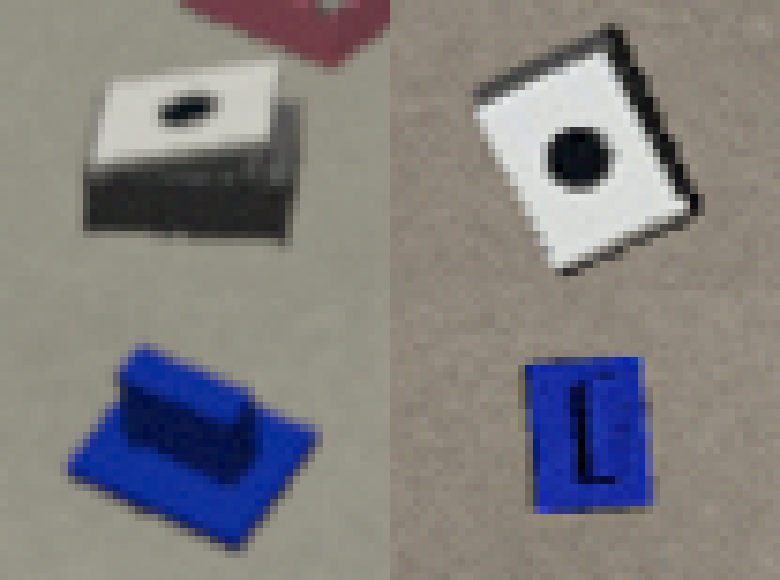

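View pics/z2.png

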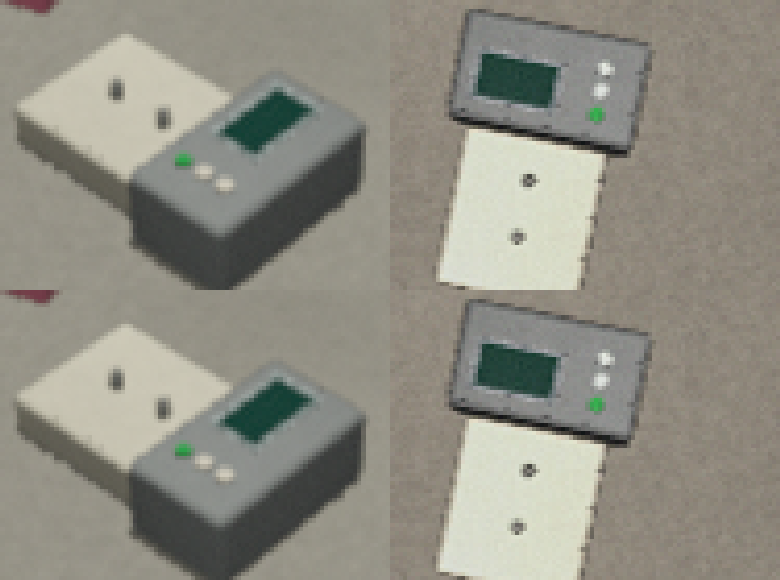

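```bash
cat > fit.py <<'E'
from h import *
from scipy.optimize import minimize
S=8
def box(x0,x1,y0,y1,z0,z1):
    c=lambda *a:np.array(a,float)
    return [c([x0,y0,z1],[x1,y0,z1],[x1,y1,z1],[x0,y1,z1]),c([x0,y0,z0],[x0,y1,z0],[x1,y1,z0],[x1,y0,z0]),
     c([x0,y0,z0],[x1,y0,z0],[x1,y0,z1],[x0,y0,z1]),c([x0,y1,z0],[x0,y1,z1],[x1,y1,z1],[x1,y1,z0]),
     c([x0,y0,z0],[x0,y0,z1],[x0,y1,z1],[x0,y1,z0]),c([x1,y0,z0],[x1,y1,z0],[x1,y1,z1],[x1,y0,z1])]
def disc(cx,cy,r,z,n=16):
    t=np.arange(n)*2*np.pi/n; return np.c_[cx+r*np.cos(t),cy+r*np.sin(t),np.full(n,z)]
def seat_parts(extra):
    mm=1e-3; L=[]
    L.append(box(-56*mm,56*mm,-50*mm,50*mm,-30*mm,0))
    L.append(box(58*mm,134*mm,-65*mm,65*mm,-30*mm,26*mm))
    for px in (-14*mm,26*mm):
        n=10;d0=disc(px,0,4.5*mm,0,n);d1=disc(px,0,4.5*mm,.012,n)
        L.append([np.array([d0[i],d0[(i+1)%n],d1[(i+1)%n],d1[i]]) for i in range(n)]+[d1])
    return L
def stage_parts(extra):
    th=extra[0]; L=[box(-.04,.04,-.028,.028,0,.028)]
    c,s=np.cos(th),np.sin(th)
    def T(P): x=P[:,0];z=P[:,2]; return np.c_[-.034+x*c-z*s,P[:,1],.028+x*s+z*c]
    L.append([T(f) for f in box(0,.068,-.026,.026,0,.005)])
    L.append([T(disc(.034,0,extra[1] if len(extra)>1 else .010,.0051))])
    return L
def tile_parts(extra):
    return [box(-.03,.03,-.023,.023,0,.007),box(-.02,.02,-.007,.007,.007,.037)]
def pose(v,parts,z):
    M=R.from_euler('z',v[2]).as_matrix(); o=np.array([v[0],v[1],z])
    return [[f@M.T+o for f in p] for p in parts]
def labels(p,faces,crop):
    x,y,w,h=crop; im=np.zeros((h*S,w*S),np.uint8); k=0; cam=ray(p,(0,0))[0]
    for part in faces:
        for f in part:
            k+=1
            n=np.cross(f[1]-f[0],f[2]-f[1])
            if n@(cam-f[0])<=0: continue
            uv=(proj(p,f)-[x,y]+.5)*S-.5
            cv2.fillPoly(im,[np.round(uv*16).astype(np.int32)],k,shift=4)
    return im,k
def cost(p,faces,crop,merge=None):
    x,y,w,h=crop; im,k=labels(p,faces,crop)
    A=np.stack([cv2.resize((im==i).astype(np.float32),(w,h),interpolation=cv2.INTER_AREA).ravel() for i in range(k+1) if (im==i).any()],1)
    I=p["frame"][y:y+h,x:x+w].reshape(-1,3).astype(float)
    N=A.T@A+1e-2*np.eye(A.shape[1]); X=np.linalg.solve(N,A.T@I)
    r=np.abs(I-A@X); return np.minimum(r,60).__pow__(2).mean()
def fit(views,parts,v0,z,steps,ncommon=3):
    def f(v):
        return sum(cost(p,pose(v,parts(v[3:]),z),c) for p,c in views)
    sim=np.array([v0]+[np.array(v0)+np.eye(len(v0))[i]*steps[i] for i in range(len(v0))])
    r=minimize(f,v0,method="Nelder-Mead",options=dict(initial_simplex=sim,xatol=2e-5,fatol=1e-3,maxiter=300))
    return r.x,r.fun
E
cat > run1.py <<'E'
from fit import *
import pickle
a,b=pickle.load(open("im0.pkl","rb"))
def crop(p,parts,v,z,m=4):
    P=np.vstack([np.vstack(q) for q in pose(v,parts(v[3:]),z)]); uv=proj(p,P)
    lo=np.floor(uv.min(0)-m).astype(int);hi=np.ceil(uv.max(0)+m).astype(int); return (*lo,*(hi-lo))
jobs={"seat":(seat_parts,[.503,.007,-.17],.03,[.006,.006,.06]),
"stage":(stage_parts,[.424,.238,.5,.3,.010],0,[.006,.006,.1,.08,.001]),
"tile":(tile_parts,[.565,-.212,0.03],0,[.006,.006,.06])}
import sys
for n,(pt,v0,z,st) in jobs.items():
    r0=onz(b,{"seat":(272.8,242.2),"stage":(192.6,270.5),"tile":(356.5,213.)}[n],{"seat":.03,"stage":.028,"tile":.007}[n]); v0[:2]=r0[:2]
    for nm,vs in (("both",(a,b)),("top",(b,)),("scene",(a,))):
        best=None
        cands=[0] if n!="stage" else [0,np.pi]
        for y0 in ([v0[2]] if n!="stage" else [.35+2.75,.35-2.75+2.75+.0, -1.08,2.06,1.08,-2.06]) if n!="tile" else [0.03]:
            v=list(v0);v[2]=y0
            x,f=fit([(p,crop(p,pt,v,z)) for p in vs],pt,v,z,st)
            if best is None or f<best[1]: best=(x,f)
        print(n,nm,np.round(best[0],4),round(best[1],1),flush=True)
E
time python3 run1.py
```

```text
seat both [ 0.503   0.011  -0.2046] 488.3
seat top [ 0.5025  0.0099 -0.2125] 311.7
seat scene [ 0.5035  0.0116 -0.2072] 168.0
stage both [0.4242 0.2346 0.4482 0.229  0.0107] 501.4
stage top [0.423  0.2332 0.4386 0.2077 0.0114] 105.1
stage scene [0.4253 0.2377 0.4166 0.2218 0.0104] 201.2
tile both [ 0.5868 -0.2411  0.0532] 189.1
tile top [ 0.5864 -0.2413  0.0587] 72.4
tile scene [ 0.5894 -0.2406  0.0529] 66.2
real	0m24.850s
user	0m24.947s
sys	0m0.160s
```

```bash
cat > ov.py <<'E'
from fit import *
def overlay(p,parts,v,z,crop,out=(390,290)):
    x,y,w,h=crop; im=cv2.resize(p["frame"][y:y+h,x:x+w,::-1],out,interpolation=cv2.INTER_NEAREST)
    k=np.array([out[0]/w,out[1]/h]); cam=ray(p,(0,0))[0]
    for part in pose(v,parts(v[3:]),z):
        for f in part:
            n=np.cross(f[1]-f[0],f[2]-f[1])
            if n@(cam-f[0])<=0: continue
            uv=(proj(p,f)-[x,y]+.5)*k
            cv2.polylines(im,[np.round(uv).astype(np.int32)],True,(0,0,255),1)
    return im
def grid(o,n): cv2.imwrite("pics/"+n,np.vstack([np.hstack(o[:2]),np.hstack(o[2:])]))
E
python3 - <<'E'
from ov import *
import pickle
a,b=pickle.load(open("im0.pkl","rb"))
sv=[.4242,.2346,.4482,.229,.0107]; 
grid([overlay(a,stage_parts,sv,0,(255,135,52,39)),overlay(b,stage_parts,sv,0,(168,250,52,39)),overlay(a,seat_parts,[.503,.011,-.2046],.03,(230,180,94,70)),overlay(b,seat_parts,[.503,.011,-.2046],.03,(240,190,94,70))],"o1.png")
tv=[.5868,-.2411,.0532]
sv2=list(sv);
best=None
from scipy.optimize import minimize
x,f=fit([(a,(255,135,52,39)),(b,(168,250,52,39))],stage_parts,[.424,.235,.448+np.pi,.3,.0107],0,[.005,.005,.05,.05,.001]); print(x,f)
x2,f2=fit([(a,(255,135,52,39)),(b,(168,250,52,39))],stage_parts,[.424,.235,.448,.3,.0107],0,[.005,.005,.05,.05,.001]); print(x2,f2)
grid([overlay(a,tile_parts,tv,0,(207,271,52,39)),overlay(b,tile_parts,tv,0,(330,194,52,39)),overlay(a,stage_parts,x,0,(255,135,52,39)),overlay(b,stage_parts,x,0,(168,250,52,39))],"o2.png")
E
```

```text
[0.42204127 0.23348471 3.65036741 0.15096543 0.01213136] 743.4647872491156
[0.42430393 0.23366697 0.43759617 0.25242175 0.01218439] 471.94854786669197
```

View pics/o1.png

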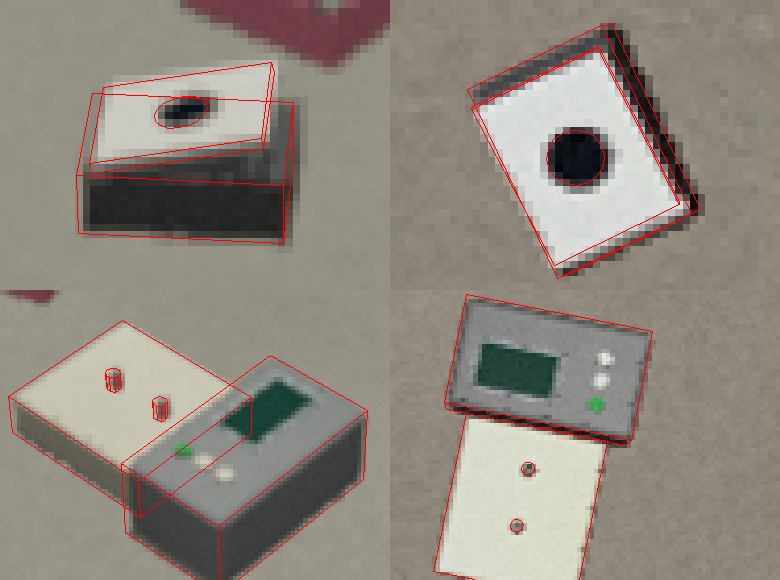

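View pics/o2.png

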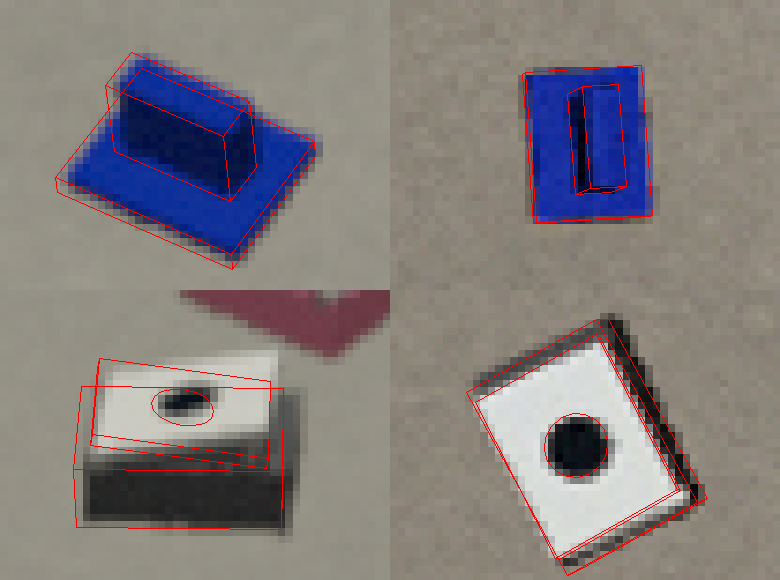

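```bash
cat > joint.py <<'E'
from fit import *
import fit as F, pickle
a,b=pickle.load(open("im0.pkl","rb"))
off={}
_proj=F.proj
def proj2(p,X): return _proj(p,X)+off.get(id(p),0)
F.proj=proj2
ca={"st":(255,135,52,39),"se":(226,180,94,70),"ti":(209,273,46,39)}
cb={"st":(168,250,52,39),"se":(244,188,64,84),"ti":(340,196,36,36)}
def total(v):
    off[id(a)]=v[11:13]; t=0
    for k,pt,vv,z in (("st",stage_parts,v[0:5],0),("se",seat_parts,v[5:8],.03),("ti",tile_parts,v[8:11],0)):
        fs=pose(vv,pt(vv[3:]),z)
        for p,c in ((a,ca[k]),(b,cb[k])): t+=cost(p,fs,c)*c[2]*c[3]/2000
    return t
v=np.array([.4243,.2337,.4376,.2524,.012,.503,.0105,-.207,.5866,-.2412,.055,1,1.])
st=np.array([.002,.002,.03,.04,.001,.002,.002,.02,.002,.002,.02,.8,.8])
for it in range(3):
    sim=np.array([v]+[v+np.eye(13)[i]*st[i] for i in range(13)])
    r=minimize(total,v,method="Nelder-Mead",options=dict(initial_simplex=sim,maxfev=900,adaptive=True,xatol=1e-5,fatol=1e-3))
    v=r.x; st=st*.6*np.where(np.arange(13)%2,1,-1); print(round(r.fun,2),np.round(v,4).tolist(),flush=True)
np.save("v.npy",v)
from ov import *
import ov; 
P=lambda *q:overlay(*q)
def mk(p,o):
    return p
ov.proj=proj2
grid([P(a,stage_parts,v[:5],0,ca["st"]),P(b,stage_parts,v[:5],0,cb["st"]),P(a,tile_parts,v[8:11],0,ca["ti"]),P(b,tile_parts,v[8:11],0,cb["ti"])],"o3.png")
E
time python3 joint.py
```

```text
1913.89 [0.424, 0.2336, 0.4429, 0.2709, 0.0124, 0.5023, 0.0106, -0.2061, 0.5873, -0.2412, 0.0685, 1.0654, -0.0294]
1898.36 [0.424, 0.2336, 0.4391, 0.2641, 0.0122, 0.5023, 0.0105, -0.2065, 0.587, -0.2411, 0.0634, 1.0182, -0.0398]
1897.41 [0.424, 0.2336, 0.4388, 0.2643, 0.0122, 0.5023, 0.0105, -0.2065, 0.587, -0.2411, 0.0634, 1.024, -0.0409]
real	1m57.522s
user	1m57.308s
sys	0m0.167s
```

```bash
sleep 1
```

```text
(no output)
```

View pics/o3.png

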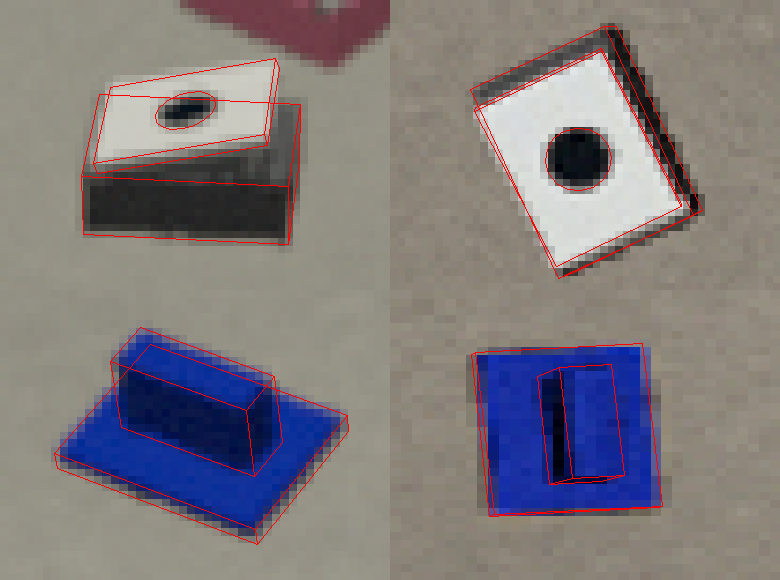

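The joint two-camera fit lines up in the overlay, apart from a ~1 px offset in the scene camera. Results:

| Thing | Position (m) | Yaw | Tilt |
|---|---|---|---|
| Stage | (.424, .234) | 25.1° | ≈.26 |
| Seat | (.502, .0105) | −11.8° | – |
| Tile | (.587, −.241) | 3.6° | – |

Next I'll write a move helper and go to the stage.

```bash
cat > d.py <<'E'
from h import *
import sys
def delta(x,y,z,jaw):
    s=manip.get_state(); q=s["ee_rot"]; M=R.from_quat([q[1],q[2],q[3],q[0]]).as_matrix()
    d=M.T@(np.array([x,y,z])-s["position"])*1e3
    a=np.degrees(np.arctan2(M[1,0],M[0,0])); t=-((jaw-a+90)%180-90)
    print("tool mm",np.round(d,1),"len",round(np.linalg.norm(d),1),"turn",round(t,2),"| pos",np.round(s["position"],4),"jaw",round(a,2),"zaxis",np.round(M[:,2],4),"F",np.round(s["contact_force"],1),"M",np.round(s["moment"],2),"w",round(s["width"],4),"t",round(s["clock"],2),"q",np.round(s["qpos"],2))
if __name__=="__main__": delta(*map(float,sys.argv[1:]))
E
python3 d.py .424 .2336 .14 -64.85
```

```text
tool mm [-682.5 -472.    91.3] len 834.8 turn -9.12 | pos [ 0.1588 -0.5527  0.2313] jaw -73.97 zaxis [ 0.e+00 -1.e-04 -1.e+00] F [-0.1 -0.4 -0.9] M [-0.03 -0.03  0.04] w 0.0852 t 1.8 q [-1.41  0.28  1.5  -0.    1.36 -0.12]
```

```bash
python3 -m inch '[[1,-33,-23,2,0],[1,-33,-23,2,0],[1,-33,-23,2,0],[1,-33,-23,2,0],[1,-33,-23,2,0],[1,-33,-23,2,0],[1,-33,-23,2,0],[1,-33,-23,2,0],[1,-33,-23,2,0],[1,-33,-23,2,0],[1,-33,-23,2,0],[1,-33,-23,2,0],[1,-33,-23,2,0],[1,-33,-23,2,0],[1,-33,-23,2,0],[1,-33,-23,2,0],[1,-33,-23,2,0],[1,-33,-23,2,0],[1,-33,-23,2,0],[1,-33,-23,2,0]]' 50; python3 d.py .424 .2336 .14 -64.85
```

```text
clock: 3.47
position: [0.428, 0.2246, 0.1878]
ee_rot: [-0.001, 0.794, -0.607, 0.012]
contact_force: [1.2, -0.6, 0.3]
width: 0.0853
tool mm [-10.6   2.2  47.6] len 48.9 turn -9.97 | pos [0.428  0.2246 0.1878] jaw -74.82 zaxis [ 0.0192 -0.0131 -0.9997] F [ 1.2 -0.6  0.3] M [-0.03 -0.05 -0.01] w 0.0853 t 3.47 q [ 0.35  0.16  1.77 -0.02  1.19  1.67]
```

```bash
python3 -m inch '[[1,0,0,10,-5],[1,0,0,10,-5],[1,0,0,0,0]]'; python3 d.py .424 .2336 .10 -64.85
```

```text
clock: 3.72
position: [0.4323, 0.2349, 0.1673]
ee_rot: [-0.003, 0.849, -0.528, 0.012]
contact_force: [-0.4, 0.6, -0.1]
width: 0.0853
tool mm [-3.6  9.3 67.1] len 67.8 turn 1.03 | pos [0.4323 0.2349 0.1673] jaw -63.82 zaxis [ 0.0244 -0.0071 -0.9997] F [-0.4  0.6 -0.1] M [-0.03  0.04  0.05] w 0.0853 t 3.72 q [ 0.37  0.19  1.79 -0.02  1.14  1.49]
```

```bash
python3 -m inch '[[1,-1.5,5,15,1],[1,-1.5,4,15,0],[1,0,0,0,0]]'; python3 d.py .424 .2336 .10 -64.85
```

```text
clock: 3.97
position: [0.4242, 0.2339, 0.1374]
ee_rot: [-0.004, 0.842, -0.539, 0.013]
contact_force: [-0.6, -0.1, -0.8]
width: 0.0854
tool mm [-0.5  1.1 37.4] len 37.4 turn -0.34 | pos [0.4242 0.2339 0.1374] jaw -65.19 zaxis [ 0.0263 -0.0067 -0.9996] F [-0.6 -0.1 -0.8] M [-0.03  0.05 -0.08] w 0.0854 t 3.97 q [ 0.37  0.21  1.85 -0.02  1.06  1.52]
```

```bash
python3 -m inch '[[1,0,-40,0,0],[1,0,0,0,0],[1,0,0,0,0]]'; python3 d.py .424 .2336 .10 -64.85;  python3 -m inch '[[1,0,15,0,0],[1,0,12,0,0],[1,0,0,0,0]]'; python3 d.py .424 .2336 .10 -64.85
```

```text
clock: 4.22
position: [0.4589, 0.2487, 0.1385]
ee_rot: [-0.002, 0.841, -0.541, 0.011]
contact_force: [-0.8, -0.0, 0.1]
width: 0.0853
tool mm [-1.3 38.6 37.9] len 54.1 turn -0.7 | pos [0.4589 0.2487 0.1385] jaw -65.55 zaxis [ 0.0212 -0.0093 -0.9997] F [-0.8 -0.   0.1] M [ 0.01  0.07 -0.04] w 0.0853 t 4.22 q [ 0.37  0.26  1.77 -0.02  1.09  1.53]
clock: 4.47
position: [0.4366, 0.237, 0.1404]
ee_rot: [-0.004, 0.839, -0.543, 0.013]
contact_force: [-0.4, 0.1, 0.2]
width: 0.085
tool mm [-2.8 13.8 40.1] len 42.5 turn -0.99 | pos [0.4366 0.237  0.1404] jaw -65.84 zaxis [ 0.0267 -0.0076 -0.9996] F [-0.4  0.1  0.2] M [-0.02  0.07 -0.04] w 0.085 t 4.47 q [ 0.37  0.22  1.83 -0.02  1.07  1.53]
```

```bash
python3 -m inch '[[1,-1.5,7,18,-0.5],[1,-1,6,18,-0.5],[1,0,0,15,0],[1,0,0,0,0]]'; python3 d.py .424 .2336 .04 -64.85; python3 - <<'E'
from ov import *
v=np.load("v.npy")
a=eyes.get_image("scene");b=eyes.get_image("top")
grid([overlay(a,stage_parts,v[:5],0,(245,110,78,58)),overlay(b,stage_parts,v[:5],0,(158,240,78,58))]*2,"g1.png")
E
```

```text
clock: 4.8
position: [0.4277, 0.2336, 0.0926]
ee_rot: [-0.009, 0.843, -0.537, 0.017]
contact_force: [-0.9, -0.8, -0.2]
width: 0.0856
tool mm [-2.6  5.2 52.4] len 52.8 turn -0.17 | pos [0.4277 0.2336 0.0926] jaw -65.02 zaxis [ 0.0389 -0.0031 -0.9992] F [-0.9 -0.8 -0.2] M [0.02 0.04 0.02] w 0.0856 t 4.8 q [ 0.37  0.25  1.92 -0.02  0.93  1.52]
```

View pics/g1.png

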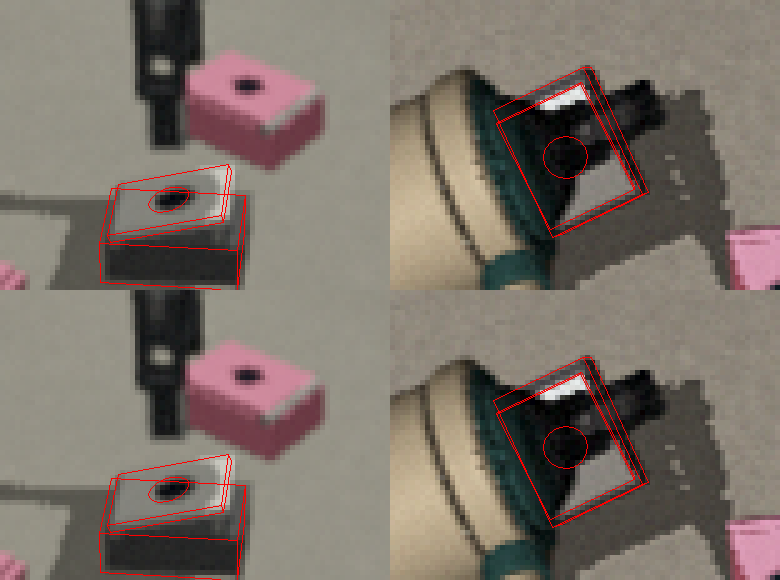

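```bash
python3 -m inch '[[1,-1,2.5,15,-0.2],[1,-1,2.5,15,0],[1,0,0,12,0],[1,0,0,8,0],[1,0,0,0,0]]'; python3 d.py .424 .2336 .003 -64.85
```

```text
clock: 5.32
position: [0.4339, 0.2366, 0.0503]
ee_rot: [-0.018, 0.844, -0.536, 0.024]
contact_force: [-0.2, 0.4, -0.1]
width: 0.0857
tool mm [-2.4 12.8 46.6] len 48.4 turn -0.07 | pos [0.4339 0.2366 0.0503] jaw -64.92 zaxis [ 0.0588  0.0046 -0.9983] F [-0.2  0.4 -0.1] M [-0.04  0.05  0.02] w 0.0857 t 5.32 q [ 0.37  0.31  1.98 -0.02  0.8   1.52]
```

```bash
python3 -m inch '[[1,0,0,-40,0]]'; python3 d.py .424 .2336 .003 -64.85;python3 -m inch '[[1,0,0,0,0]]'; python3 d.py .424 .2336 .003 -64.85;python3 -m inch '[[1,0,0,40,0]]'; python3 d.py .424 .2336 .003 -64.85;python3 -m inch '[[1,0,0,0,0]]'; python3 d.py .424 .2336 .003 -64.85
```

```text
clock: 5.4
position: [0.4278, 0.2347, 0.0855]
ee_rot: [-0.012, 0.844, -0.537, 0.02]
contact_force: [0.2, -1.0, -0.3]
width: 0.0854
tool mm [-2.2  7.4 82.2] len 82.6 turn -0.09 | pos [0.4278 0.2347 0.0855] jaw -64.94 zaxis [ 4.640e-02 -2.000e-04 -9.989e-01] F [ 0.2 -1.  -0.3] M [ 0.03  0.02 -0.01] w 0.0854 t 5.4 q [ 0.37  0.26  1.94 -0.02  0.9   1.52]
clock: 5.48
position: [0.4325, 0.2367, 0.0914]
ee_rot: [-0.017, 0.843, -0.536, 0.023]
contact_force: [1.0, 0.8, 1.0]
width: 0.0852
tool mm [-2.6 13.8 87.8] len 88.9 turn -0.1 | pos [0.4325 0.2367 0.0914] jaw -64.95 zaxis [ 0.0578  0.0042 -0.9983] F [1.  0.8 1. ] M [ 0.02 -0.04  0.04] w 0.0852 t 5.48 q [ 0.37  0.25  1.93 -0.02  0.9   1.52]
clock: 5.57
position: [0.4415, 0.2397, 0.0587]
ee_rot: [-0.025, 0.843, -0.536, 0.029]
contact_force: [1.4, 0.6, -1.1]
width: 0.0854
tool mm [-3.1 22.4 54.1] len 58.7 turn -0.1 | pos [0.4415 0.2397 0.0587] jaw -64.95 zaxis [ 0.0748  0.0109 -0.9971] F [ 1.4  0.6 -1.1] M [-0.04  0.01  0.08] w 0.0854 t 5.57 q [ 0.37  0.3   1.96 -0.02  0.8   1.52]
clock: 5.65
position: [0.4395, 0.2387, 0.0559]
ee_rot: [-0.022, 0.843, -0.536, 0.027]
contact_force: [-1.4, -0.1, -1.1]
width: 0.0856
tool mm [-3.  19.6 51.7] len 55.4 turn -0.12 | pos [0.4395 0.2387 0.0559] jaw -64.97 zaxis [ 0.069   0.0086 -0.9976] F [-1.4 -0.1 -1.1] M [ 0.02  0.14 -0.01] w 0.0856 t 5.65 q [ 0.37  0.3   1.97 -0.02  0.8   1.52]
```

```bash
python3 -m inch '[[1,0,0,-5,0],[1,0,0,-10,0],[1,0,0,-10,0],[1,0,0,-10,0]]'; python3 d.py .424 .2336 .003 -64.85;python3 -m inch '[[1,0,0,-5,0],[1,0,0,-2,0],[1,0,0,-1,0],[1,0,0,0,0]]'; python3 d.py .424 .2336 .003 -64.85
```

```text
clock: 5.98
position: [0.4378, 0.2387, 0.0963]
ee_rot: [-0.022, 0.843, -0.537, 0.027]
contact_force: [0.7, 0.1, -0.0]
width: 0.0853
tool mm [-3.2 20.8 92.1] len 94.5 turn -0.14 | pos [0.4378 0.2387 0.0963] jaw -64.99 zaxis [ 0.0695  0.0087 -0.9975] F [ 0.7  0.1 -0. ] M [-0.06  0.03 -0.01] w 0.0853 t 5.98 q [ 0.37  0.25  1.92 -0.02  0.91  1.52]
clock: 6.32
position: [0.4403, 0.24, 0.1129]
ee_rot: [-0.027, 0.843, -0.536, 0.031]
contact_force: [-0.1, -0.8, 0.6]
width: 0.0855
tool mm [ -3.5  26.1 108.1] len 111.3 turn -0.14 | pos [0.4403 0.24   0.1129] jaw -64.99 zaxis [ 0.081   0.0133 -0.9966] F [-0.1 -0.8  0.6] M [-0.04  0.06  0.02] w 0.0855 t 6.32 q [ 0.37  0.23  1.9  -0.02  0.93  1.52]
```

```bash
python3 -m inch '[[1,0,0,0,0],[1,0,0,0,0],[1,0,0,0,0]]'; python3 d.py .424 .2336 .003 -64.85;python3 -m inch '[[1,0,-40,0,0],[1,0,-40,0,0],[1,0,-40,0,0]]'; python3 d.py .424 .2336 .003 -64.85; python3 -m inch '[[1,0,0,0,0],[1,0,0,0,0]]'; python3 d.py .424 .2336 .003 -64.85
```

```text
clock: 6.57
position: [0.4398, 0.2398, 0.1127]
ee_rot: [-0.027, 0.843, -0.536, 0.03]
contact_force: [0.8, -0.6, 1.4]
width: 0.0853
tool mm [ -3.5  25.4 108. ] len 111.0 turn -0.15 | pos [0.4398 0.2398 0.1127] jaw -65.0 zaxis [ 0.0801  0.013  -0.9967] F [ 0.8 -0.6  1.4] M [-0.04  0.06 -0.02] w 0.0853 t 6.57 q [ 0.37  0.23  1.9  -0.02  0.93  1.52]
clock: 6.82
position: [0.5359, 0.286, 0.1161]
ee_rot: [-0.017, 0.843, -0.536, 0.024]
contact_force: [0.3, -0.2, 0.5]
width: 0.0853
tool mm [ -2.3 129.6 106.1] len 167.5 turn -0.11 | pos [0.5359 0.286  0.1161] jaw -64.96 zaxis [ 0.0586  0.0041 -0.9983] F [ 0.3 -0.2  0.5] M [ 0.02 -0.02 -0.02] w 0.0853 t 6.82 q [ 0.39  0.38  1.65 -0.02  1.05  1.53]
clock: 6.98
position: [0.5446, 0.2895, 0.1148]
ee_rot: [-0.02, 0.843, -0.537, 0.026]
contact_force: [-0.6, -1.4, -0.8]
width: 0.0851
tool mm [ -2.7 139.6 103.3] len 173.7 turn -0.13 | pos [0.5446 0.2895 0.1148] jaw -64.98 zaxis [ 0.065   0.0069 -0.9979] F [-0.6 -1.4 -0.8] M [-0.02  0.05 -0.02] w 0.0851 t 6.98 q [ 0.39  0.39  1.64 -0.02  1.05  1.53]
```

```bash
python3 -m inch '[[1,0,20,0,0],[1,0,40,0,0],[1,0,40,0,0],[1,0,20,0,0]]'; python3 d.py .424 .2336 .003 -64.85; python3 -m inch '[[1,0,10,0,0],[1,0,0,0,0],[1,0,0,0,0]]'; python3 d.py .424 .2336 .003 -64.85
```

```text
clock: 7.32
position: [0.4375, 0.2388, 0.1031]
ee_rot: [-0.021, 0.843, -0.537, 0.026]
contact_force: [-1.5, -0.5, -1.1]
width: 0.0856
tool mm [-3.2 20.8 98.9] len 101.2 turn -0.14 | pos [0.4375 0.2388 0.1031] jaw -64.99 zaxis [ 0.067   0.0077 -0.9977] F [-1.5 -0.5 -1.1] M [-0.01  0.03 -0.04] w 0.0856 t 7.32 q [ 0.37  0.24  1.91 -0.02  0.93  1.52]
clock: 7.57
position: [0.4185, 0.2305, 0.1004]
ee_rot: [-0.017, 0.843, -0.537, 0.023]
contact_force: [-0.2, -0.1, 0.3]
width: 0.0853
tool mm [-2.5 -1.  97.6] len 97.6 turn -0.13 | pos [0.4185 0.2305 0.1004] jaw -64.98 zaxis [ 0.058   0.004  -0.9983] F [-0.2 -0.1  0.3] M [ 0.02 -0.02  0.04] w 0.0853 t 7.57 q [ 0.37  0.22  1.95 -0.02  0.92  1.52]
```

```bash
python3 -m inch '[[1,0,-40,0,0],[1,0,-40,0,0],[1,0,-40,0,0],[1,0,0,0,0],[1,0,20,0,0],[1,0,40,0,0],[1,0,40,0,0],[1,0,20,0,0],[1,0,0,0,0],[1,0,-40,0,0],[1,0,-40,0,0],[1,0,-40,0,0],[1,0,0,0,0],[1,0,20,0,0],[1,0,40,0,0],[1,0,40,0,0],[1,0,20,0,0],[1,0,0,0,0]]'; python3 d.py .424 .2336 .003 -64.85
```

```text
clock: 9.07
position: [0.441, 0.2397, 0.0904]
ee_rot: [-0.025, 0.843, -0.537, 0.028]
contact_force: [-0.2, -0.9, -0.6]
width: 0.0855
tool mm [-3.5 24.3 85.8] len 89.2 turn -0.21 | pos [0.441  0.2397 0.0904] jaw -65.06 zaxis [ 0.0748  0.0115 -0.9971] F [-0.2 -0.9 -0.6] M [-0.04 -0.01 -0.04] w 0.0855 t 9.07 q [ 0.37  0.26  1.92 -0.02  0.88  1.52]
```

Small tilt errors build up (about 4° around the jaw axis). That does no harm for gripping the flat block, so I'll target the grasp point instead and go on.

```bash
cat > d.py <<'E'
from h import *
import sys
def delta(x,y,z,jaw,pr=True):
    # x,y: grasp point target; z: TCP height target
    s=manip.get_state(); q=s["ee_rot"]; M=R.from_quat([q[1],q[2],q[3],q[0]]).as_matrix()
    g=s["position"]-.0187*M[:,2]; tg=np.array([x,y,z-.0187*M[2,2]])
    d=M.T@(tg-g)*1e3
    a=np.degrees(np.arctan2(M[1,0],M[0,0])); t=-((jaw-a+90)%180-90)
    print("tool mm",np.round(d,1),"len",round(np.linalg.norm(d),1),"turn",round(t,2),"| grasp",np.round(g,4),"tcpz",round(s["position"][2],4),"jaw",round(a,2),"zax",np.round(M[:,2],3),"roll(jaw z)",round(M[2,0],4),"F",np.round(s["contact_force"],1),"M",np.round(s["moment"],2),"w",round(s["width"],4),"t",round(s["clock"],2))
if __name__=="__main__": delta(*map(float,sys.argv[1:]))
E
python3 d.py .424 .2336 .05 -64.85; python3 -m inch '[[1,-1,7,12,-0.2],[1,-1,7,14,0],[1,-1,5,12,0],[1,0,3,8,0]]'; python3 d.py .424 .2336 .01 -64.85
```

```text
tool mm [-2.1 19.5 39.1] len 43.7 turn -0.21 | grasp [0.4396 0.2395 0.109 ] tcpz 0.0904 jaw -65.06 zax [ 0.075  0.011 -0.997] roll(jaw z) 0.0212 F [-0.2 -0.9 -0.6] M [-0.04 -0.01 -0.04] w 0.0855 t 9.07
clock: 9.4
position: [0.4349, 0.2382, 0.0455]
ee_rot: [-0.033, 0.843, -0.536, 0.035]
contact_force: [-0.4, -0.6, -0.4]
width: 0.0855
tool mm [-0.8 13.3 34.4] len 36.9 turn -0.05 | grasp [0.4331 0.2379 0.0641] tcpz 0.0455 jaw -64.9 zax [ 0.094  0.019 -0.995] roll(jaw z) 0.0226 F [-0.4 -0.6 -0.4] M [ 0.01  0.06 -0.05] w 0.0855 t 9.4
```

```bash
python3 -m inch '[[1,0,6,12,0],[1,-0.5,6,11,0],[1,0,4,5,0],[1,0,2,0,0]]'; python3 d.py .424 .2336 .004 -64.85
```

```text
clock: 9.73
position: [0.4313, 0.2356, 0.0145]
ee_rot: [-0.038, 0.843, -0.536, 0.038]
contact_force: [-0.7, 0.2, -0.2]
width: 0.0853
tool mm [-1.1  6.5  9.8] len 11.9 turn -0.08 | grasp [0.4293 0.2351 0.0331] tcpz 0.0145 jaw -64.93 zax [ 0.104  0.023 -0.994] roll(jaw z) 0.0231 F [-0.7  0.2 -0.2] M [-0.07  0.05  0.02] w 0.0853 t 9.73
```

```bash
python3 -m inch '[[1,-0.5,4,5,0],[1,-0.5,2.5,4,0],[1,0,2,1.5,0],[1,0,0,0,0]]'; python3 d.py .424 .2336 .003 -64.85
```

```text
clock: 10.07
position: [0.4281, 0.2346, 0.0032]
ee_rot: [-0.04, 0.843, -0.536, 0.039]
contact_force: [-0.1, 0.2, -0.6]
width: 0.0854
tool mm [-0.4  2.1  0. ] len 2.2 turn -0.1 | grasp [0.4261 0.2342 0.0218] tcpz 0.0032 jaw -64.95 zax [ 0.11   0.026 -0.994] roll(jaw z) 0.0234 F [-0.1  0.2 -0.6] M [-0.02  0.05 -0.02] w 0.0854 t 10.07
```

```bash
python3 -m inch '[[0.4,0,2,0.5,0],[-1,0,0,0,0],[-1,0,0,0,0],[-1,0,0,0,0],[-1,0,0,0,0],[-1,0,0,0,0],[-1,0,0,0,0]]' 50; python3 d.py .424 .2336 .003 -64.85
```

```text
clock: 10.65
position: [0.4265, 0.2341, 0.0036]
ee_rot: [-0.041, 0.842, -0.536, 0.04]
contact_force: [0.2, -0.6, -2.0]
width: 0.0551
tool mm [-0.2  0.5  0.5] len 0.7 turn -0.13 | grasp [0.4245 0.2336 0.0222] tcpz 0.0036 jaw -64.98 zax [ 0.111  0.027 -0.993] roll(jaw z) 0.023 F [ 0.2 -0.6 -2. ] M [0.05 0.12 0.01] w 0.0551 t 10.65
```

```bash
python3 -m inch '[[-1,0,0,-10,0],[-1,0,0,-20,0],[-1,0,0,-20,0],[-1,0,0,-15,0],[-1,0,0,-8,0],[-1,0,0,-4,0],[-1,0,0,0,0]]'; python3 d.py .5023 .0105 .1 -101.83
```

```text
clock: 11.23
position: [0.4126, 0.2298, 0.0788]
ee_rot: [-0.035, 0.843, -0.536, 0.036]
contact_force: [0.1, -0.9, -4.7]
width: 0.0553
tool mm [237.5   8.1 -16.8] len 238.2 turn 36.87 | grasp [0.4107 0.2294 0.0974] tcpz 0.0788 jaw -64.96 zax [ 0.098  0.021 -0.995] roll(jaw z) 0.0223 F [ 0.1 -0.9 -4.7] M [-0.05  0.15 -0.01] w 0.0553 t 11.23
```

```bash
python3 -m inch '[[-1,20,1,-4,0],[-1,35,1,-4,0],[-1,35,1,-3,0],[-1,35,1,-2,0],[-1,35,1,-1,0],[-1,25,1,0,0],[-1,12,0,0,0],[-1,0,0,0,4],[-1,0,0,0,6],[-1,0,0,0,6],[-1,0,0,0,6],[-1,0,0,0,6],[-1,0,0,0,5],[-1,0,0,0,2]]'; python3 d.py .5023 .0105 .1 -101.83
```

```text
clock: 12.4
position: [0.4855, 0.037, 0.0807]
ee_rot: [0.034, -0.631, 0.774, -0.016]
contact_force: [0.4, 0.1, -4.8]
width: 0.0551
tool mm [ 21.3 -24.3 -18.5] len 37.3 turn 0.28 | grasp [0.4841 0.0366 0.0993] tcpz 0.0807 jaw -101.55 zax [ 0.073  0.019 -0.997] roll(jaw z) -0.0332 F [ 0.4  0.1 -4.8] M [0.02 0.08 0.02] w 0.0551 t 12.4
```

```bash
python3 -m inch '[[-1,7,-8,-2,0.1],[-1,7,-9,-2,0.1],[-1,4,-5,-2,0],[-1,0,0,0,0],[-1,0,0,0,0]]'; python3 d.py .5023 .0105 .08 -101.83; cat > look.py <<'E'
from ov import *
import sys,pickle
a=eyes.get_image("scene");b=eyes.get_image("top"); pickle.dump((a,b),open(sys.argv[1]+".pkl","wb"))
grid([cv2.resize(p["frame"][y:y+h,x:x+w,::-1],(390,290),interpolation=cv2.INTER_NEAREST) for p,(x,y,w,h) in ((a,(213,150,104,78)),(b,(220,190,104,78)))]*2 if len(sys.argv)<3 else [],sys.argv[1]+".png")
E
python3 look.py L1
```

```text
clock: 12.82
position: [0.5036, 0.0116, 0.0844]
ee_rot: [0.032, -0.631, 0.775, -0.014]
contact_force: [-0.8, 0.0, -4.5]
width: 0.0552
tool mm [0.9 0.1 4.4] len 4.5 turn 0.17 | grasp [0.5023 0.0113 0.1031] tcpz 0.0844 jaw -101.66 zax [ 0.067  0.019 -0.998] roll(jaw z) -0.0317 F [-0.8  0.  -4.5] M [-0.01  0.08 -0.01] w 0.0552 t 12.82
```

View pics/L1.png

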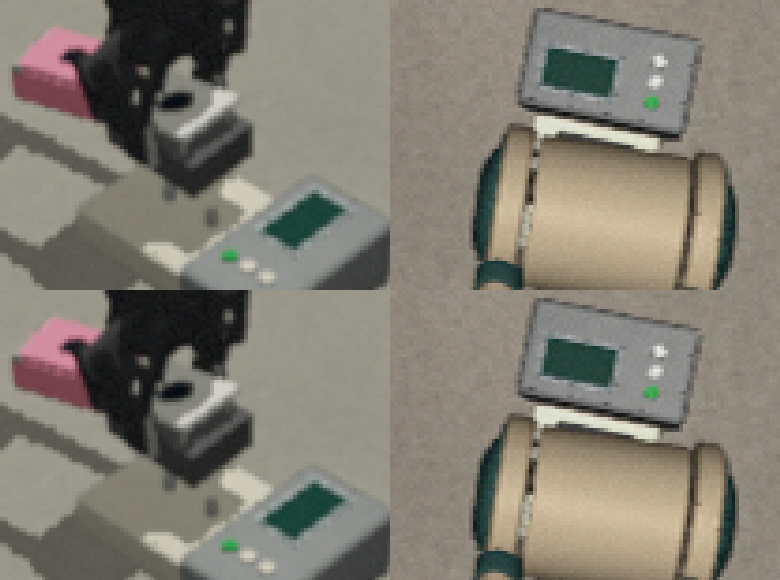

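```bash
cat > held.py <<'E'
from ov import *
import ov, fit as F
SOFF=np.array([1.02,-.04])
def tcp(q,p):
    T=np.eye(4); T[:3,:3]=R.from_quat([q[1],q[2],q[3],q[0]]).as_matrix(); T[:3,3]=p; return T
Tg=tcp([-.041,.842,-.536,.040],[.4265,.2341,.0036])
def stageT(T):
    S0=np.eye(4); S0[:3,:3]=R.from_euler('z',.4388).as_matrix(); S0[:3,3]=[.424,.2336,0]
    return T@np.linalg.inv(Tg)@S0
def drawT(p,im,parts,T,crop,off,col=(0,0,255),out=(390,290)):
    x,y,w,h=crop;k=np.array([out[0]/w,out[1]/h]); cam=ray(p,(0,0))[0]
    for part in parts:
        for f in part:
            f=f@T[:3,:3].T+T[:3,3]; n=np.cross(f[1]-f[0],f[2]-f[1])
            if n@(cam-f[0])<=0: continue
            uv=(proj(p,f)+off-[x,y]+.5)*k; cv2.polylines(im,[np.round(uv).astype(np.int32)],True,col,1)
E
python3 - <<'E'
from held import *
import pickle
a,b=pickle.load(open("L1.pkl","rb")); s=manip.get_state()
T=stageT(tcp(s["ee_rot"],s["position"])); print(np.round(T,4)); 
se=np.eye(4); se[:3,:3]=R.from_euler('z',-.2065).as_matrix(); se[:3,3]=[.5023,.0105,.03]
print("rel",np.round(np.linalg.inv(se)@T,4))
c=(245,160,52,39)
im=cv2.resize(a["frame"][c[1]:c[1]+c[3],c[0]:c[0]+c[2],::-1],(780,580),interpolation=cv2.INTER_NEAREST)
drawT(a,im,stage_parts([.264,.0122]),T,c,SOFF,out=(780,580)); drawT(a,im,seat_parts([])[2:],se,c,SOFF,(0,255,0),out=(780,580))
cv2.imwrite("pics/L1o.png",im)
E
```

```text
[[ 0.9791  0.1997  0.038   0.501 ]
 [-0.197   0.9783 -0.0641  0.0133]
 [-0.0499  0.0553  0.9972  0.0811]
 [ 0.      0.      0.      1.    ]]
rel [[ 0.9987 -0.0051  0.0503 -0.0019]
 [ 0.0079  0.9985 -0.055   0.0024]
 [-0.0499  0.0553  0.9972  0.0511]
 [ 0.      0.      0.      1.    ]]
```

View pics/L1o.png

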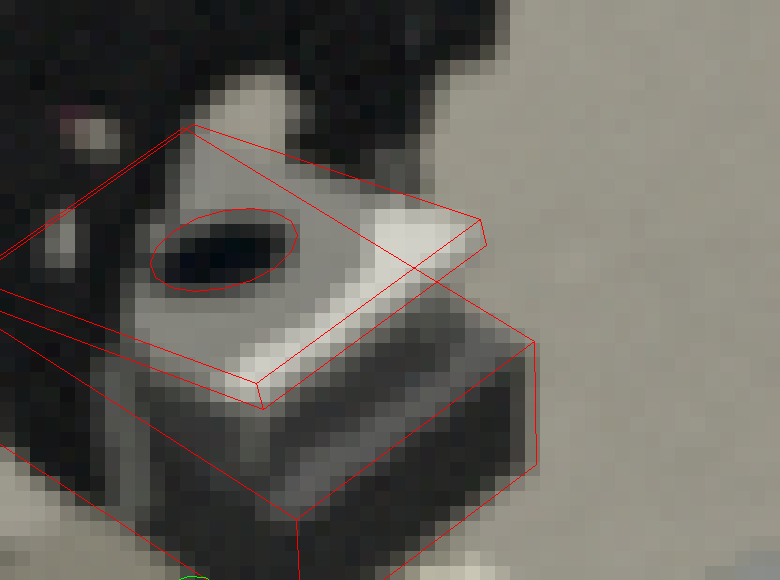

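```bash
cat > hf.py <<'E'
from held import *
import pickle,sys
def fitheld(pk,s,keep,crop,tilt=.264,pri=(.002,.002,.002,.03,.03,.02),ft=False):
    a,b=pickle.load(open(pk,"rb"))
    T0=stageT(tcp(s["ee_rot"],s["position"]))
    x,y,w,h=crop; M=keep(np.mgrid[y:y+h,x:x+w][1],np.mgrid[y:y+h,x:x+w][0]).ravel()
    I=a["frame"][y:y+h,x:x+w].reshape(-1,3).astype(float)[M]
    yaw=np.arctan2(T0[1,0],T0[0,0])
    def pose6(v):
        D=np.eye(4); D[:3,3]=v[:3]; D[:3,:3]=R.from_euler('xyz',v[3:6]).as_matrix(); return T0@D
    def f(v):
        T=pose6(v); fs=[[q@T[:3,:3].T+T[:3,3] for q in p] for p in stage_parts([v[6],.0122])]
        old=F.proj; F.proj=lambda p,X:old(p,X)+SOFF
        im,k=labels(a,fs,crop); F.proj=old
        A=np.stack([cv2.resize((im==i).astype(np.float32),(w,h),interpolation=cv2.INTER_AREA).ravel()[M] for i in range(k+1) if (im==i).any()],1)
        X=np.linalg.solve(A.T@A+1e-2*np.eye(A.shape[1]),A.T@I); r=np.minimum(np.abs(I-A@X),60)
        return (r**2).mean()+4*np.sum((np.array(v[:6])/pri)**2)+4*((v[6]-tilt)/.03)**2
    v=np.array([0,0,0,0,0,0,tilt]); st=np.array([.003,.003,.003,.03,.03,.02,.03])
    for i in range(3):
        sim=np.array([v]+[v+np.eye(7)[j]*st[j] for j in range(7)])
        r=minimize(f,v,method="Nelder-Mead",options=dict(initial_simplex=sim,maxfev=500,adaptive=True)); v=r.x; st=-st*.7
    return v,r.fun,f(np.array([0,0,0,0,0,0,tilt])),pose6(v),a
se=np.eye(4); se[:3,:3]=R.from_euler('z',-.2065).as_matrix(); se[:3,3]=[.5023,.0105,.03]
def show(a,T,tilt,c,n):
    im=cv2.resize(a["frame"][c[1]:c[1]+c[3],c[0]:c[0]+c[2],::-1],(780,580),interpolation=cv2.INTER_NEAREST)
    drawT(a,im,stage_parts([tilt,.0122]),T,c,SOFF,out=(780,580)); drawT(a,im,seat_parts([])[2:],se,c,SOFF,(0,255,0),out=(780,580))
    cv2.imwrite("pics/"+n,im)
E
python3 - <<'E'
from hf import *
s=manip.get_state()
v,f,f0,T,a=fitheld("L1.pkl",s,lambda X,Y:(X>=254)&(Y>=173),(245,160,44,39))
print(np.round(v,4),f,f0); print(np.round(np.linalg.inv(se)@T,4)); show(a,T,v[6],(240,165,60,45),"L1p.png")
E
```

```text
[-1.000e-04 -1.500e-03 -6.000e-04  1.290e-02 -4.400e-03  4.400e-03
  2.854e-01] 287.8034359422071 357.0276872206495
[[ 0.9989 -0.0089  0.046  -0.002 ]
 [ 0.0121  0.9976 -0.0679  0.001 ]
 [-0.0453  0.0684  0.9966  0.0505]
 [ 0.      0.      0.      1.    ]]
```

View pics/L1p.png

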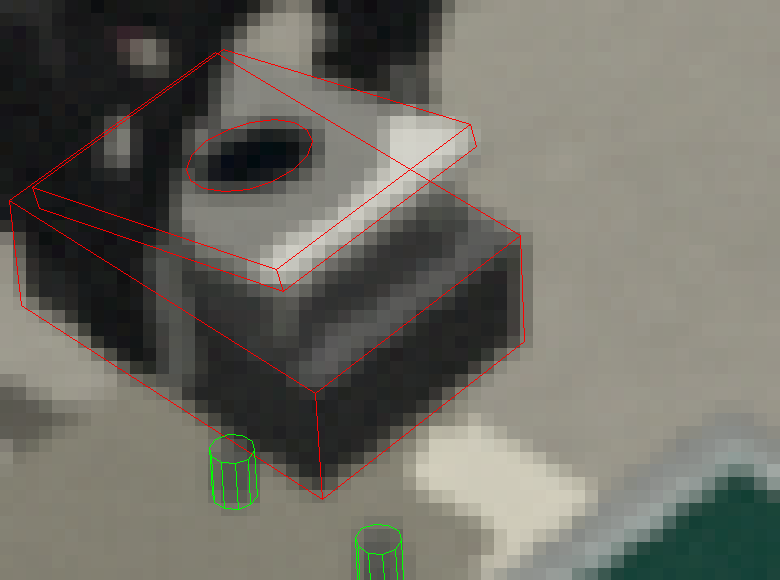

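```bash
python3 - <<'E'
from hf import *
s=manip.get_state()
for pri in ((.01,.01,.0005,.005,.005,.005),(.01,.002,.001,.03,.01,.01),(.01,.01,.01,.03,.03,.03)):
    v,f,f0,T,a=fitheld("L1.pkl",s,lambda X,Y:((X>=255)&(Y>=175)&(Y>=0)),(245,160,44,39),tilt=.28,pri=pri)
    print(np.round(v,4),round(f,1)); print(np.round((np.linalg.inv(se)@T)[:3],4).tolist())
show(a,T,v[6],(240,165,60,45),"L1q.png")
E
```

```text
[ 1.000e-04 -2.100e-03  0.000e+00  1.600e-03 -7.000e-04 -3.000e-04
  2.865e-01] 246.5
[[0.9988, -0.0047, 0.0496, -0.0018], [0.0076, 0.9984, -0.0566, 0.0004], [-0.0492, 0.0569, 0.9972, 0.051]]
[ 0.     -0.001  -0.0003  0.0212 -0.0017 -0.0003  0.289 ] 248.9
[[0.9988, -0.0038, 0.0487, -0.0018], [0.0075, 0.9971, -0.0761, 0.0015], [-0.0482, 0.0764, 0.9959, 0.0508]]
[-1.000e-04 -1.300e-03 -4.000e-04  1.120e-02 -1.600e-03  6.300e-03
  2.875e-01] 244.3
[[0.9987, -0.0108, 0.0489, -0.002], [0.0141, 0.9977, -0.0662, 0.0011], [-0.048, 0.0668, 0.9966, 0.0507]]
```

View pics/L1q.png

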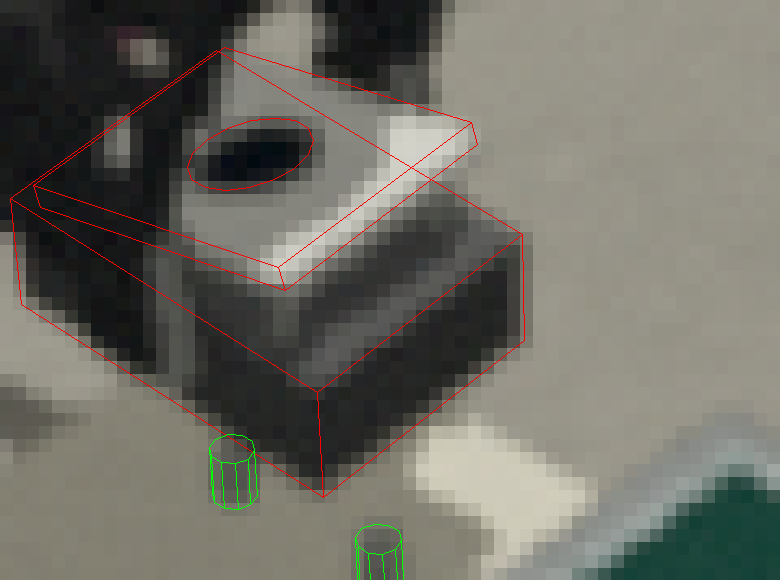

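```bash
python3 d.py .5047 .0108 .054 -101.83; python3 -m inch '[[-1,1,-1,6,0.1],[-1,0.5,0,8,0.1],[-1,0.5,0,8,0],[-1,0,0,4,0],[-1,0,0,0,0]]'; python3 d.py .5047 .0108 .054 -101.83
```

```text
tool mm [ 1.2 -0.8 30.6] len 30.7 turn 0.18 | grasp [0.5021 0.0116 0.1032] tcpz 0.0846 jaw -101.65 zax [ 0.067  0.019 -0.998] roll(jaw z) -0.0318 F [ 0.5 -0.1 -5.3] M [-0.    0.1  -0.02] w 0.055 t 12.92
clock: 13.33
position: [0.5046, 0.011, 0.0557]
ee_rot: [0.032, -0.63, 0.776, -0.013]
contact_force: [-0.3, 0.4, -5.4]
width: 0.0548
tool mm [-0.4 -1.2  1.8] len 2.2 turn 0.03 | grasp [0.5034 0.0106 0.0744] tcpz 0.0557 jaw -101.8 zax [ 0.066  0.019 -0.998] roll(jaw z) -0.0322 F [-0.3  0.4 -5.4] M [-0.04  0.11  0.01] w 0.0548 t 13.33
```

```bash
python3 -m inch '[[-1,-0.4,-1.2,0,0],[-1,0,0,0,0]]'; python3 d.py .5047 .0108 .054 -101.83; python3 look.py L2;  python3 - <<'E'
from hf import *
s=manip.get_state()
for pri in ((.01,.01,.0005,.005,.005,.005),(.01,.01,.01,.03,.03,.03)):
    v,f,f0,T,a=fitheld("L2.pkl",s,lambda X,Y:((X>=255)&(Y>=184)&(Y>=0)),(245,168,44,46),tilt=.287,pri=pri)
    print(np.round(v,4),round(f,1)); print(np.round((np.linalg.inv(se)@T)[:3],4).tolist())
show(a,T,v[6],(240,175,60,45),"L2q.png")
E
```

```text
clock: 13.5
position: [0.5051, 0.0114, 0.0548]
ee_rot: [0.031, -0.63, 0.776, -0.012]
contact_force: [0.5, 0.3, -5.4]
width: 0.0549
tool mm [ 0.1 -0.8  0.8] len 1.1 turn 0.05 | grasp [0.5039 0.0111 0.0735] tcpz 0.0548 jaw -101.78 zax [ 0.064  0.02  -0.998] roll(jaw z) -0.0322 F [ 0.5  0.3 -5.4] M [-0.04  0.1  -0.  ] w 0.0549 t 13.5
[-1.000e-04 -1.900e-03 -0.000e+00  7.000e-04  2.000e-04  8.000e-04
  2.871e-01] 457.5
[[0.9985, -0.0036, 0.054, -0.0002], [0.0066, 0.9984, -0.0562, 0.0003], [-0.0537, 0.0564, 0.997, 0.0215]]
[-0.001  -0.0014 -0.0004  0.0176  0.0006  0.014   0.282 ] 445.5
[[0.9984, -0.0159, 0.0546, -0.0012], [0.0198, 0.9971, -0.073, 0.0009], [-0.0533, 0.0739, 0.9958, 0.0212]]
```

View pics/L2q.png

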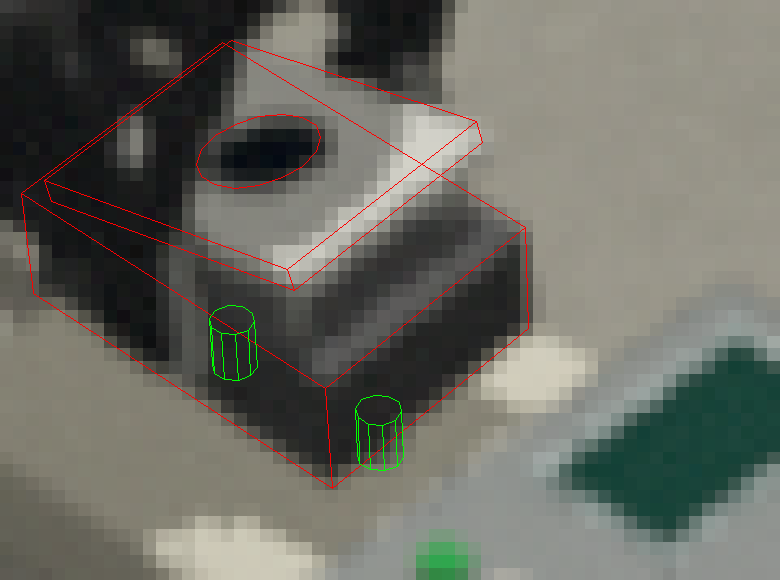

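```bash
python3 -m inch '[[-1,0.5,-0.4,3,0],[-1,0.4,0,4,0],[-1,0,0,3,0],[-1,0,0,0,0]]'; python3 d.py .5047 .0105 .044 -101.83
```

```text
clock: 13.93
position: [0.5069, 0.0105, 0.0452]
ee_rot: [0.032, -0.63, 0.776, -0.014]
contact_force: [-1.2, 0.2, -4.9]
width: 0.0549
tool mm [-0.1  1.1  1.1] len 1.6 turn 0.07 | grasp [0.5057 0.0101 0.0638] tcpz 0.0452 jaw -101.76 zax [ 0.066  0.019 -0.998] roll(jaw z) -0.0323 F [-1.2  0.2 -4.9] M [-0.05  0.1   0.03] w 0.0549 t 13.93
```

```bash
python3 -m inch '[[-1,0,0.8,1.5,0],[-1,0,0.3,2,0],[-1,0,0,0,0]]'; python3 d.py .505 .0105 .044 -101.83;  python3 -m inch '[[-1,0,0.2,2,0],[-1,0,0.1,2,0],[-1,0,0,0,0]]'; python3 d.py .505 .0105 .04 -101.83
```

```text
clock: 14.18
position: [0.5059, 0.0108, 0.0411]
ee_rot: [0.032, -0.63, 0.776, -0.013]
contact_force: [0.8, -0.4, -4.7]
width: 0.0552
tool mm [-0.2 -0.5 -2.9] len 2.9 turn 0.06 | grasp [0.5047 0.0104 0.0597] tcpz 0.0411 jaw -101.77 zax [ 0.066  0.019 -0.998] roll(jaw z) -0.0323 F [ 0.8 -0.4 -4.7] M [-0.    0.08 -0.02] w 0.0552 t 14.18
clock: 14.43
position: [0.5062, 0.0109, 0.0369]
ee_rot: [0.032, -0.63, 0.776, -0.014]
contact_force: [0.1, -0.4, -3.9]
width: 0.0553
tool mm [-0.1 -0.3 -3.1] len 3.1 turn 0.06 | grasp [0.5049 0.0105 0.0555] tcpz 0.0369 jaw -101.77 zax [ 0.067  0.019 -0.998] roll(jaw z) -0.0323 F [ 0.1 -0.4 -3.9] M [0.01 0.06 0.02] w 0.0553 t 14.43
```

```bash
python3 -m inch '[[-1,0,0.1,2,0],[-1,0,0,1.5,0],[-1,0,0,0,0]]'; python3 d.py .505 .0105 .034 -101.83
```

```text
clock: 14.68
position: [0.506, 0.0111, 0.0364]
ee_rot: [0.032, -0.63, 0.776, -0.014]
contact_force: [-0.7, 0.2, -4.6]
width: 0.0551
tool mm [ 0.2 -0.2  2.4] len 2.4 turn 0.08 | grasp [0.5047 0.0107 0.055 ] tcpz 0.0364 jaw -101.75 zax [ 0.068  0.019 -0.998] roll(jaw z) -0.0321 F [-0.7  0.2 -4.6] M [-0.04  0.08 -0.01] w 0.0551 t 14.68
```

```bash
python3 -m inch '[[0.45,0,0,0,0],[0.55,0,0,0,0],[0.7,0,0,0,0],[0.9,0,0,0,0],[0.9,0,0,0,0]]'; python3 d.py .505 .0105 .034 -101.83; python3 look.py L3;  python3 - <<'E'
from hf import *
import pickle
a,b=pickle.load(open("L3.pkl","rb"))
show(a,se,.287,(240,175,60,45),"L3q.png")
E
```

```text
clock: 15.1
position: [0.5096, 0.0107, 0.0386]
ee_rot: [0.035, -0.63, 0.776, -0.017]
contact_force: [-0.1, -0.7, -0.2]
width: 0.081
tool mm [0.7 3.4 4.4] len 5.6 turn 0.09 | grasp [0.5082 0.0104 0.0573] tcpz 0.0386 jaw -101.74 zax [ 0.076  0.018 -0.997] roll(jaw z) -0.0329 F [-0.1 -0.7 -0.2] M [-0.09  0.08 -0.03] w 0.081 t 15.1
```

View pics/L3q.png

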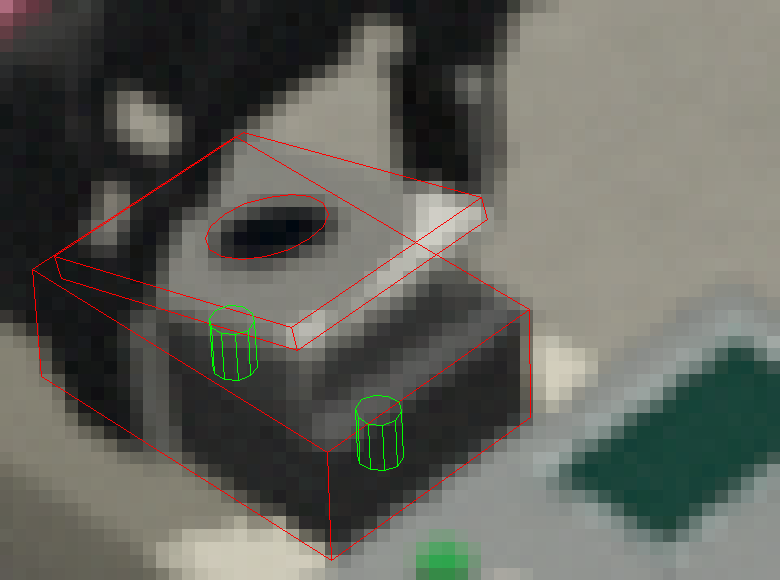

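```bash
python3 -m inch '[[1,0,0,-5,0],[1,0,0,-15,0],[1,0,0,-25,0],[1,0,0,-25,0],[1,0,0,-20,0],[1,10,0,-10,0],[1,30,0,0,0],[1,35,0,0,0],[1,35,0,0,0],[1,35,0,0,0],[1,35,0,0,0],[1,20,0,0,0],[1,0,0,0,0]]'; python3 d.py .587 -.2411 .1 -86.37;  python3 look.py L4;  python3 - <<'E'
from hf import *
import pickle
a,b=pickle.load(open("L4.pkl","rb"))
show(a,se,.287,(240,175,60,45),"L4q.png")
from ov import *
c=(244,210,60,45); im=cv2.resize(b["frame"][c[1]:c[1]+c[3],c[0]:c[0]+c[2],::-1],(780,580),interpolation=cv2.INTER_NEAREST)
drawT(b,im,stage_parts([.287,.0122]),se,c,0,out=(780,580));drawT(b,im,seat_parts([])[:2],se,c,0,(0,255,0),out=(780,580)); cv2.imwrite("pics/L4t.png",im)
E
```

```text
clock: 16.28
position: [0.461, -0.1942, 0.1407]
ee_rot: [0.036, -0.633, 0.773, -0.02]
contact_force: [0.9, 0.6, 1.2]
width: 0.0855
tool mm [  21.9 -130.7   50.2] len 141.7 turn -14.97 | grasp [ 0.4595 -0.1945  0.1594] tcpz 0.1407 jaw -101.34 zax [ 0.081  0.015 -0.997] roll(jaw z) -0.0303 F [0.9 0.6 1.2] M [0.02 0.03 0.09] w 0.0855 t 16.28
```

View pics/L4q.png

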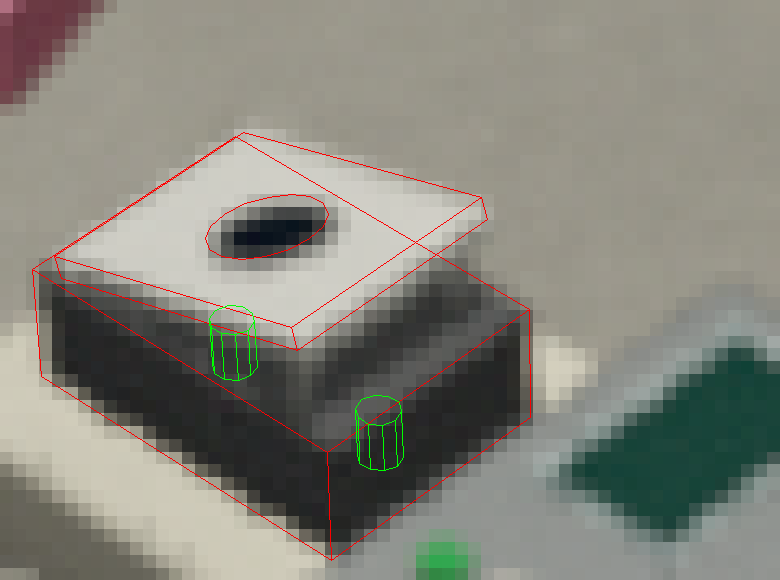

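View pics/L4t.png

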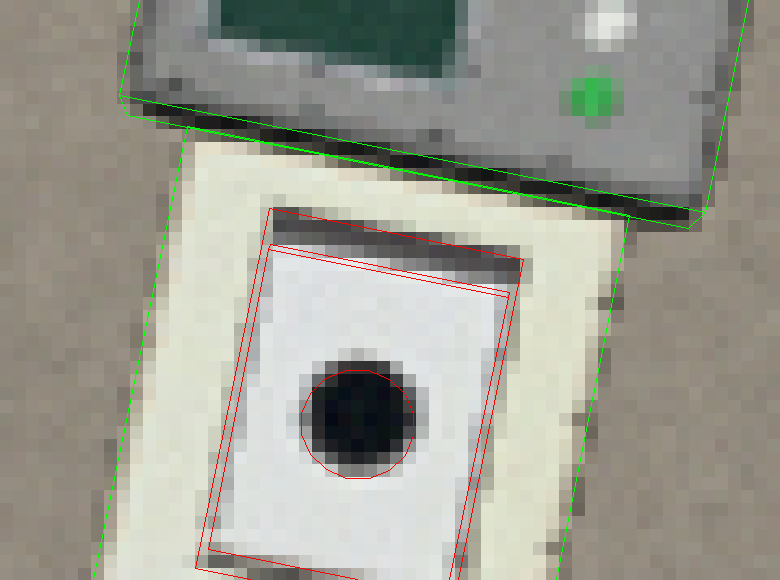

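```bash
cat > refit.py <<'E'
from held import *
import pickle
a,b=pickle.load(open("L4.pkl","rb"))
ca=(236,182,50,42); cb=(252,222,40,42)
# include white base as background part
off={}
o=F.proj
F.proj=lambda p,X:o(p,X)+off.get(id(p),0)
def fs(v):
    st=pose(v[:3],stage_parts([v[3],v[4]]),.03)
    return pose([.5023,.0105,-.2065],seat_parts([])[:2],.03)+st
for nm,vs,so in (("both",((a,ca),(b,cb)),SOFF),("top",((b,cb),),SOFF),("scene",((a,ca),),SOFF)):
    off[id(a)]=so
    v=np.array([.5023,.0105,-.2065,.287,.0115]); st=np.array([.003,.003,.03,.04,.001])
    f=lambda v:sum(cost(p,fs(v),c) for p,c in vs)
    for i in range(3):
        sim=np.array([v]+[v+np.eye(5)[j]*st[j] for j in range(5)])
        r=minimize(f,v,method="Nelder-Mead",options=dict(initial_simplex=sim,maxfev=250)); v=r.x; st=-st*.6
    print(nm,np.round(v,4),round(r.fun,1))
    if nm=="both": vb=v
F.proj=o
T=np.eye(4);T[:3,:3]=R.from_euler('z',vb[2]).as_matrix();T[:3,3]=[vb[0],vb[1],.03]
ims=[]
for p,c,of in ((a,(232,178,60,46),SOFF),(b,(240,215,60,46),0)):
    im=cv2.resize(p["frame"][c[1]:c[1]+c[3],c[0]:c[0]+c[2],::-1],(390,299),interpolation=cv2.INTER_NEAREST)
    im=cv2.resize(p["frame"][c[1]:c[1]+c[3],c[0]:c[0]+c[2],::-1],(780,598),interpolation=cv2.INTER_NEAREST)
    drawT(p,im,stage_parts(vb[3:5]),T,c,of,out=(780,598)); ims.append(cv2.resize(im,(400,307),interpolation=cv2.INTER_AREA))
cv2.imwrite("pics/rf.png",np.hstack(ims))
E
python3 refit.py
```

```text
both [ 0.5035  0.0101 -0.2078  0.2634  0.012 ] 462.5
top [ 0.5032  0.0098 -0.2     0.2397  0.0123] 258.2
scene [ 0.5028  0.0117 -0.2014  0.2371  0.0114] 155.9
```

View pics/rf.png

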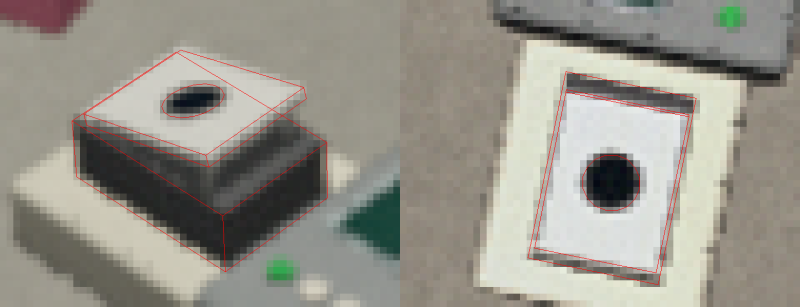

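```bash
python3 -m inch '[[1,5,-40,0,-3],[1,5,-40,0,-3],[1,5,-30,0,-3],[1,0,-5,0,-3],[1,0,0,0,-2]]'; python3 d.py .587 -.2411 .1 -86.37
```

```text
clock: 16.8
position: [0.572, -0.2119, 0.1459]
ee_rot: [-0.034, 0.728, -0.685, 0.016]
contact_force: [0.0, 1.0, -0.2]
width: 0.0855
tool mm [ 30.7 -11.2  46.1] len 56.6 turn -0.06 | grasp [ 0.5707 -0.2124  0.1646] tcpz 0.1459 jaw -86.43 zax [ 0.071  0.028 -0.997] roll(jaw z) -0.0232 F [ 0.   1.  -0.2] M [ 0.01  0.06 -0.01] w 0.0855 t 16.8
```

```bash
python3 -m inch '[[1,10,-3,8,0],[1,10,-3,10,0],[1,8,-2,12,0],[1,3,0,12,0],[1,0,0,12,0],[1,0,0,8,0],[1,0,0,3,0]]'; python3 d.py .587 -.2411 .012 -86.37
```

```text
clock: 17.38
position: [0.5885, -0.2376, 0.0732]
ee_rot: [-0.035, 0.729, -0.683, 0.014]
contact_force: [-0.5, 0.0, -1.3]
width: 0.0855
tool mm [ 4.5  4.7 60.9] len 61.3 turn 0.13 | grasp [ 0.5873 -0.2382  0.0918] tcpz 0.0732 jaw -86.24 zax [ 0.068  0.031 -0.997] roll(jaw z) -0.0265 F [-0.5  0.  -1.3] M [-0.03  0.08 -0.02] w 0.0855 t 17.38
```

```bash
python3 -m inch '[[1,1.5,1.5,10,0.1],[1,1.5,1.5,14,0],[1,1,1,14,0],[1,0.5,0,10,0],[1,0,0,4,0],[1,0,0,0,0]]'; python3 d.py .587 -.2411 .012 -86.37
```

```text
clock: 17.88
position: [0.5867, -0.2412, 0.0152]
ee_rot: [-0.034, 0.728, -0.685, 0.013]
contact_force: [-0.1, 0.3, -0.4]
width: 0.0852
tool mm [-0.5 -1.3  3.3] len 3.6 turn -0.11 | grasp [ 0.5855 -0.2418  0.0338] tcpz 0.0152 jaw -86.48 zax [ 0.066  0.032 -0.997] roll(jaw z) -0.0282 F [-0.1  0.3 -0.4] M [0.   0.   0.01] w 0.0852 t 17.88
```

```bash
python3 -m inch '[[1,-0.5,-1.3,3,0],[0,0,0,0.5,0],[-1,0,0,0,0],[-1,0,0,0,0],[-1,0,0,0,0],[-1,0,0,0,0],[-1,0,0,0,0],[-1,0,0,0,0]]' 50; python3 d.py .587 -.2411 .012 -86.37
```

```text
clock: 18.55
position: [0.5905, -0.2413, 0.0149]
ee_rot: [-0.035, 0.728, -0.685, 0.016]
contact_force: [-0.2, 0.3, -2.0]
width: 0.0129
tool mm [-0.8  2.3  2.7] len 3.7 turn -0.09 | grasp [ 0.5892 -0.2418  0.0335] tcpz 0.0149 jaw -86.46 zax [ 0.071  0.029 -0.997] roll(jaw z) -0.0249 F [-0.2  0.3 -2. ] M [-0.03  0.09 -0.  ] w 0.0129 t 18.55
```

```bash
python3 -m inch '[[-1,0,0,-10,0],[-1,0,0,-20,0],[-1,0,0,-20,0],[-1,0,0,-15,0],[-1,0,10,-10,0],[-1,3,30,0,0],[-1,8,38,0,0],[-1,10,38,0,0],[-1,14,38,0,0],[-1,14,38,0,0],[-1,14,38,0,0],[-1,14,38,0,0],[-1,14,38,0,0],[-1,8,20,0,0],[-1,0,5,0,0],[-1,0,0,0,0]]'; python3 d.py .2 -.35 .15 -86.37
```

```text
clock: 19.88
position: [0.2473, -0.3618, 0.0712]
ee_rot: [-0.034, 0.73, -0.682, 0.019]
contact_force: [0.2, 0.3, -1.1]
width: 0.0131
tool mm [-16.8  38.9 -81.7] len 92.0 turn 0.28 | grasp [ 0.2459 -0.3622  0.0898] tcpz 0.0712 jaw -86.09 zax [ 0.075  0.024 -0.997] roll(jaw z) -0.0193 F [ 0.2  0.3 -1.1] M [0.01 0.03 0.01] w 0.0131 t 19.88
```

```bash
python3 -m inch '[[-1,0,0,-10,0],[-1,0,0,-10,0],[-1,0,0,-10,0],[-1,0,0,-5,0],[-1,0,0,0,0]]'; python3 d.py .2 -.35 .15 -86.37; python3 -m inch '[[-1,0,0,12,0],[-1,0,0,12,0],[-1,0,0,12,0],[-1,0,0,5,0],[-1,0,0,0,0]]'; python3 d.py .2 -.35 .15 -86.37
```

```text
clock: 20.3
position: [0.2467, -0.3586, 0.108]
ee_rot: [-0.036, 0.73, -0.682, 0.018]
contact_force: [1.1, -0.4, -1.0]
width: 0.0131
tool mm [-13.1  41.1 -45.1] len 62.4 turn 0.31 | grasp [ 0.2452 -0.3591  0.1266] tcpz 0.108 jaw -86.06 zax [ 0.076  0.028 -0.997] roll(jaw z) -0.0227 F [ 1.1 -0.4 -1. ] M [-0.03  0.11 -0.02] w 0.0131 t 20.3
clock: 20.72
position: [0.2537, -0.3556, 0.0663]
ee_rot: [-0.036, 0.732, -0.68, 0.02]
contact_force: [-0.5, 0.7, -1.1]
width: 0.0127
tool mm [-11.7  44.8 -87.3] len 98.8 turn 0.63 | grasp [ 0.2522 -0.3561  0.085 ] tcpz 0.0663 jaw -85.74 zax [ 0.078  0.026 -0.997] roll(jaw z) -0.0199 F [-0.5  0.7 -1.1] M [-0.05  0.06  0.01] w 0.0127 t 20.72
```

```bash
python3 -m inch '[[-1,-9,5,-5,0],[-1,-9,5,-5,0],[-1,-9,5,-5,0],[-1,-9,5,-5,0],[-1,0,0,0,0]]'; python3 d.py .2 -.35 .15 -86.37; python3 -m inch '[[-1,30,-20,0,0],[-1,0,0,0,0],[-1,0,0,0,0]]'; python3 d.py .2 -.35 .15 -86.37
```

```text
clock: 21.13
position: [0.2277, -0.3168, 0.0876]
ee_rot: [-0.037, 0.733, -0.679, 0.019]
contact_force: [-0.6, -0.7, -1.3]
width: 0.0128
tool mm [ 29.2  23.5 -65.1] len 75.2 turn 0.77 | grasp [ 0.2262 -0.3173  0.1063] tcpz 0.0876 jaw -85.6 zax [ 0.078  0.028 -0.997] roll(jaw z) -0.0219 F [-0.6 -0.7 -1.3] M [0.02 0.08 0.01] w 0.0128 t 21.13
clock: 21.38
position: [0.2488, -0.3441, 0.0908]
ee_rot: [-0.036, 0.732, -0.68, 0.021]
contact_force: [-0.1, 0.5, -1.7]
width: 0.0128
tool mm [  0.8  42.7 -62.8] len 76.0 turn 0.65 | grasp [ 0.2473 -0.3446  0.1095] tcpz 0.0908 jaw -85.72 zax [ 0.079  0.025 -0.997] roll(jaw z) -0.0187 F [-0.1  0.5 -1.7] M [0.06 0.08 0.02] w 0.0128 t 21.38
```

```bash
python3 d.py .479 .0157 .125 -101.8; python3 -m inch '[[-1,-20,-12,-6,0],[-1,-33,-21,-6,0],[-1,-33,-21,-6,0],[-1,-33,-21,-6,0],[-1,-33,-21,-5,0],[-1,-33,-21,-5,0],[-1,-33,-21,-4,0],[-1,-33,-21,-2,0],[-1,-33,-20,0,0],[-1,-33,-20,0,0],[-1,-20,-10,0,2],[-1,0,0,0,4],[-1,0,0,0,4],[-1,0,0,0,4],[-1,0,0,0,0]]'; python3 d.py .479 .0157 .125 -101.8
```

```text
tool mm [-342.6 -259.3   -6.9] len 429.7 turn 16.08 | grasp [ 0.2473 -0.3446  0.1095] tcpz 0.0908 jaw -85.72 zax [ 0.079  0.025 -0.997] roll(jaw z) -0.0187 F [-0.1  0.5 -1.7] M [0.06 0.08 0.02] w 0.0128 t 21.38
clock: 22.63
position: [0.4429, 0.0154, 0.1633]
ee_rot: [0.045, -0.636, 0.77, -0.032]
contact_force: [-0.2, 0.0, -0.9]
width: 0.0129
tool mm [ -6.5 -33.1  42.2] len 54.1 turn 1.0 | grasp [0.4408 0.0152 0.1818] tcpz 0.1633 jaw -100.8 zax [ 0.11   0.009 -0.994] roll(jaw z) -0.0293 F [-0.2  0.  -0.9] M [0.   0.06 0.02] w 0.0129 t 22.63
```

```bash
python3 -m inch '[[-1,33,0,0,0],[-1,33,0,0,0],[-1,33,0,0,0],[-1,33,0,0,0],[-1,20,0,0,0],[-1,0,0,0,0]]'; python3 d.py .479 .0157 .125 -101.8;  python3 -m inch '[[-1,-35,-8,4,0],[-1,-35,-8,4,0],[-1,-35,-8,4,0],[-1,-35,-6,4,0],[-1,-10,0,0,0],[-1,0,0,0,0]]'; python3 d.py .479 .0157 .125 -101.8
```

```text
clock: 23.13
position: [0.4153, -0.1385, 0.1608]
ee_rot: [0.048, -0.643, 0.764, -0.036]
contact_force: [0.7, -0.3, -0.2]
width: 0.0131
tool mm [-162.2  -34.    44.4] len 171.6 turn 2.08 | grasp [ 0.4131 -0.1386  0.1793] tcpz 0.1608 jaw -99.72 zax [ 0.119  0.007 -0.993] roll(jaw z) -0.0269 F [ 0.7 -0.3 -0.2] M [-0.03  0.07  0.02] w 0.0131 t 23.13
clock: 23.63
position: [0.475, 0.0047, 0.1536]
ee_rot: [0.05, -0.639, 0.767, -0.038]
contact_force: [-0.1, 1.0, -0.4]
width: 0.013
tool mm [-11.2  -0.7  29.2] len 31.3 turn 1.45 | grasp [0.4726 0.0046 0.1721] tcpz 0.1536 jaw -100.35 zax [ 0.125  0.004 -0.992] roll(jaw z) -0.0269 F [-0.1  1.  -0.4] M [ 0.01  0.12 -0.03] w 0.013 t 23.63
```

```bash
python3 -m inch '[[-1,-4,0,8,0.5],[-1,-4,1,12,0.5],[-1,-3,1,12,0.5],[-1,-1,1,10,0],[-1,0,0,4,0],[-1,0,0,0,0]]' 20; python3 d.py .479 .0157 .0875 -101.8
```

```text
clock: 24.13
position: [0.4785, 0.0169, 0.1054]
ee_rot: [0.05, -0.628, 0.776, -0.038]
contact_force: [0.1, 0.2, -0.9]
width: 0.0129
tool mm [ 1.  -0.8 18.1] len 18.1 turn -0.09 | grasp [0.4762 0.0168 0.1239] tcpz 0.1054 jaw -101.89 zax [ 0.126  0.003 -0.992] roll(jaw z) -0.0295 F [ 0.1  0.2 -0.9] M [0.04 0.08 0.01] w 0.0129 t 24.13
```

```bash
python3 look.py L5
```

```text
(no output)
```

View pics/L5.png

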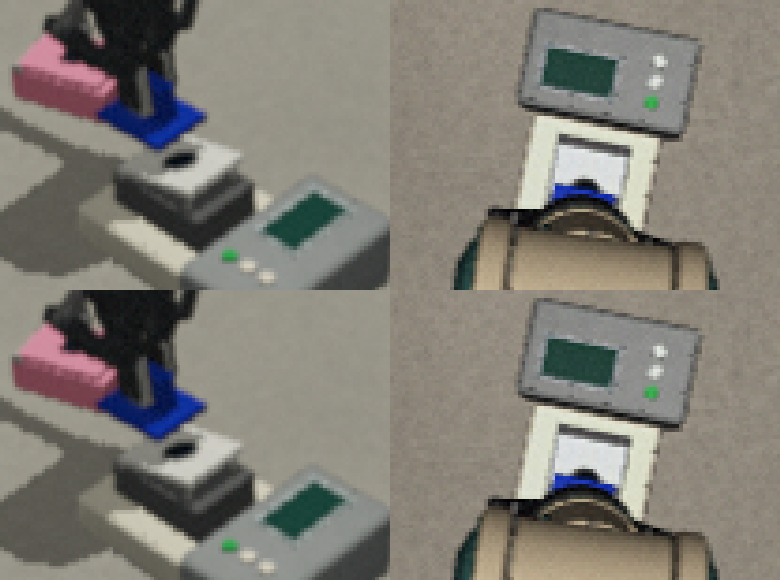

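The tile is held over the lower half of the stage plate. I'll bring it down to contact so it pivots to the slope.

```bash
python3 -m inch '[[-1,0,0,5,0],[-1,0,0,5,0],[-1,0,0,2,0],[-1,0,0,0,0]]' 20; python3 d.py .479 .0157 .0875 -101.8; python3 -m inch '[[-1,0,0,2,0],[-1,0,0,2,0],[-1,0,0,1,0]]' 20; python3 d.py .479 .0157 .0875 -101.8;
```

```text
clock: 24.57
position: [0.4822, 0.0155, 0.0951]
ee_rot: [0.052, -0.627, 0.776, -0.041]
contact_force: [-0.4, -0.0, 0.3]
width: 0.0131
tool mm [0.1 1.8 7.5] len 7.7 turn -0.19 | grasp [0.4798 0.0154 0.1137] tcpz 0.0951 jaw -101.99 zax [ 0.132  0.002 -0.991] roll(jaw z) -0.0299 F [-0.4 -0.   0.3] M [-0.03  0.11 -0.04] w 0.0131 t 24.57
clock: 24.82
position: [0.4834, 0.0154, 0.0902]
ee_rot: [0.052, -0.627, 0.776, -0.041]
contact_force: [-0.0, 0.3, -0.8]
width: 0.0129
tool mm [0.1 2.3 2.4] len 3.4 turn -0.2 | grasp [0.4809 0.0153 0.1087] tcpz 0.0902 jaw -102.0 zax [ 0.133  0.002 -0.991] roll(jaw z) -0.03 F [-0.   0.3 -0.8] M [0.02 0.08 0.  ] w 0.0129 t 24.82
```

```bash
python3 -m inch '[[-1,0,0,2,0],[-1,0,0,2,0]]' 20; python3 d.py .479 .0157 .0875 -101.8; python3 -m inch '[[-1,0,0,2,0],[-1,0,0,2,0]]' 20; python3 d.py .479 .0157 .0875 -101.8;
```

```text
clock: 24.98
position: [0.4843, 0.0154, 0.0861]
ee_rot: [0.053, -0.627, 0.776, -0.041]
contact_force: [0.7, 0.7, -0.3]
width: 0.0132
tool mm [ 0.2  2.6 -1.7] len 3.1 turn -0.18 | grasp [0.4818 0.0154 0.1047] tcpz 0.0861 jaw -101.98 zax [ 0.134  0.002 -0.991] roll(jaw z) -0.0301 F [ 0.7  0.7 -0.3] M [0.02 0.09 0.02] w 0.0132 t 24.98
clock: 25.15
position: [0.4843, 0.0157, 0.0844]
ee_rot: [0.053, -0.627, 0.776, -0.041]
contact_force: [-12.8, 1.3, 29.9]
width: 0.013
tool mm [ 0.5  2.3 -3.4] len 4.1 turn -0.15 | grasp [0.4818 0.0157 0.103 ] tcpz 0.0844 jaw -101.95 zax [ 0.133  0.002 -0.991] roll(jaw z) -0.03 F [-12.8   1.3  29.9] M [-0.28  0.94 -0.13] w 0.013 t 25.15
```

```bash
python3 -m inch '[[-1,0,0,0,0]]' 20; python3 d.py .479 .0157 .0875 -101.8; python3 -m inch '[[-1,0,0,-0.5,0]]' 20; python3 d.py .479 .0157 .0875 -101.8; python3 look.py L6; python3 - <<'E'
from hf import *
import pickle
a,b=pickle.load(open("L6.pkl","rb"))
T=se.copy(); T[:3,3]=[.5035,.0105,.03]
show(a,T,.26,(240,170,60,45),"L6q.png")
c=(244,200,60,45); im=cv2.resize(b["frame"][c[1]:c[1]+c[3],c[0]:c[0]+c[2],::-1],(780,580),interpolation=cv2.INTER_NEAREST)
drawT(b,im,stage_parts([.26,.0122]),T,c,0,out=(780,580)); cv2.imwrite("pics/L6t.png",im)
E
```

```text
clock: 25.23
position: [0.4844, 0.0156, 0.0856]
ee_rot: [0.053, -0.628, 0.776, -0.042]
contact_force: [0.3, 0.6, -0.5]
width: 0.0134
tool mm [ 0.4  2.5 -2.2] len 3.4 turn -0.13 | grasp [0.4819 0.0156 0.1041] tcpz 0.0856 jaw -101.93 zax [ 0.134  0.002 -0.991] roll(jaw z) -0.0297 F [ 0.3  0.6 -0.5] M [0.02 0.11 0.  ] w 0.0134 t 25.23
clock: 25.32
position: [0.4845, 0.0156, 0.0866]
ee_rot: [0.053, -0.628, 0.776, -0.042]
contact_force: [0.3, -0.4, -1.8]
width: 0.0127
tool mm [ 0.5  2.8 -1.3] len 3.1 turn -0.12 | grasp [0.482  0.0156 0.1051] tcpz 0.0866 jaw -101.92 zax [ 0.135  0.002 -0.991] roll(jaw z) -0.0298 F [ 0.3 -0.4 -1.8] M [-0.02  0.05 -0.01] w 0.0127 t 25.32
```

View pics/L6q.png

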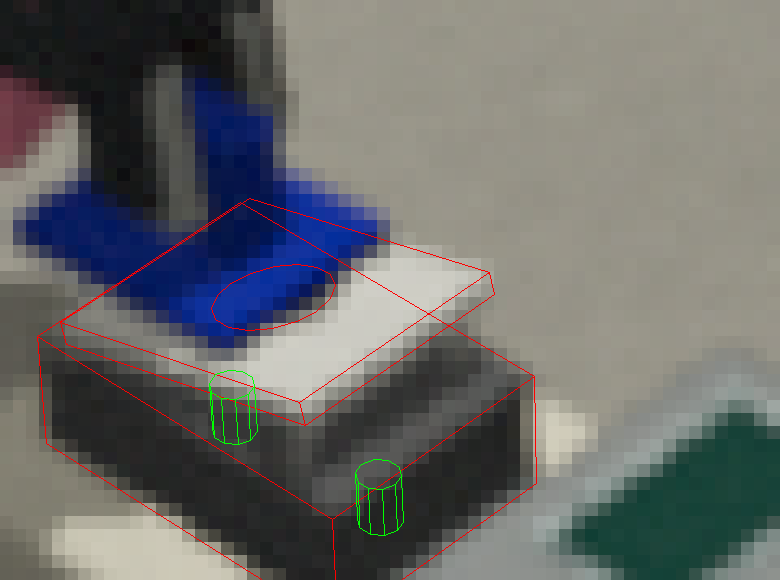

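View pics/L6t.png

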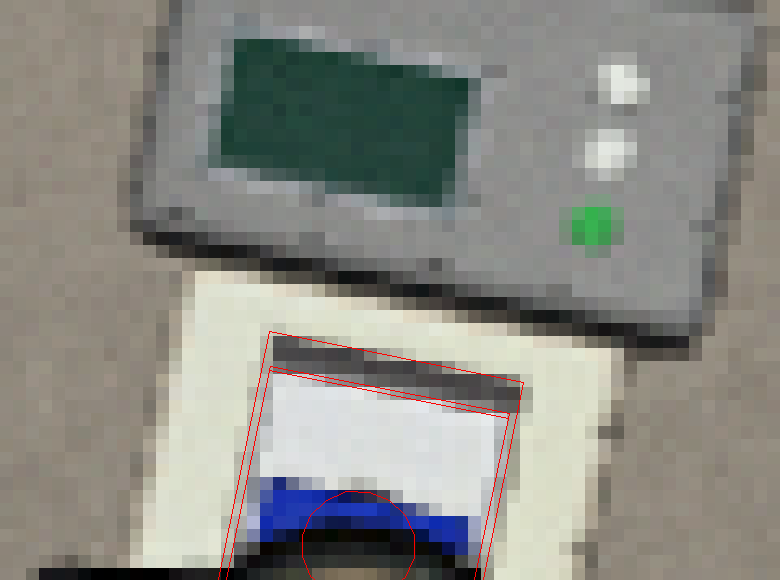

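```bash
cat > tl.py <<'E'
from hf import *
def tileT(s,tilt,h=.0335,dx=.0022,roll=0.):
    T=tcp(s["ee_rot"],s["position"]); g=T[:3,3]-.0187*T[:3,2]
    yaw=np.arctan2(-T[0,0],T[1,0])  # tile y axis = +-jaw
    if np.cos(yaw)<0: yaw+=np.pi
    M=R.from_euler('z',yaw).as_matrix()@R.from_euler('y',-tilt).as_matrix()@R.from_euler('x',roll).as_matrix()
    o=np.eye(4);o[:3,:3]=M;o[:3,3]=g-M@np.array([dx,0,h]); return o
def fit_tile(a,s,crop,keep,v0=(.1,.0335,.0022,0),pri=(.3,.0015,.002,.03)):
    x,y,w,h=crop; G=np.mgrid[y:y+h,x:x+w]; K=keep(G[1],G[0]).ravel()
    I=a["frame"][y:y+h,x:x+w].reshape(-1,3).astype(float)[K]
    B=((I[:,2]-I[:,0])>25).astype(float)*1.0   # blue mask soft
    B=np.clip((I[:,2]-I[:,0])/60,0,1)
    def f(v):
        T=tileT(s,*v); fs=[[q@T[:3,:3].T+T[:3,3] for q in p] for p in tile_parts([])[:1]]
        old=F.proj; F.proj=lambda p,X:old(p,X)+SOFF
        im,k=labels(a,fs,crop); F.proj=old
        A=cv2.resize((im>0).astype(np.float32),(w,h),interpolation=cv2.INTER_AREA).ravel()[K]
        return 100*((A-B)**2).mean()+.02*np.sum(((np.array(v)-v0)/pri)**2)
    best=None
    for t0 in (.05,.2,.3):
        v=np.array([t0,*v0[1:]]); st=np.array([.05,.001,.002,.02])
        for i in range(2):
            sim=np.array([v]+[v+np.eye(4)[j]*st[j] for j in range(4)])
            r=minimize(f,v,method="Nelder-Mead",options=dict(initial_simplex=sim,maxfev=200)); v=r.x
        if best is None or r.fun<best[1]: best=(r.x,r.fun)
    return best
def showtile(a,s,v,T,tilt,c,n):
    im=cv2.resize(a["frame"][c[1]:c[1]+c[3],c[0]:c[0]+c[2],::-1],(780,580),interpolation=cv2.INTER_NEAREST)
    drawT(a,im,tile_parts([]),tileT(s,*v),c,SOFF,(0,255,255),out=(780,580)); drawT(a,im,stage_parts([tilt,.0122]),T,c,SOFF,out=(780,580)); cv2.imwrite("pics/"+n,im)
E
python3 - <<'E'
from tl import *
import pickle
a,b=pickle.load(open("L6.pkl","rb")); s=manip.get_state()
v,f=fit_tile(a,s,(236,176,40,24),lambda X,Y:(Y>=185))
print(np.round(v,4),f)
T=se.copy(); T[:3,3]=[.5035,.0105,.03]
showtile(a,s,v,T,.26,(240,170,60,45),"L6r.png")
E
```

```text
[0.0726 0.0305 0.0038 0.0492] 3.5277581539349248
```

View pics/L6r.png

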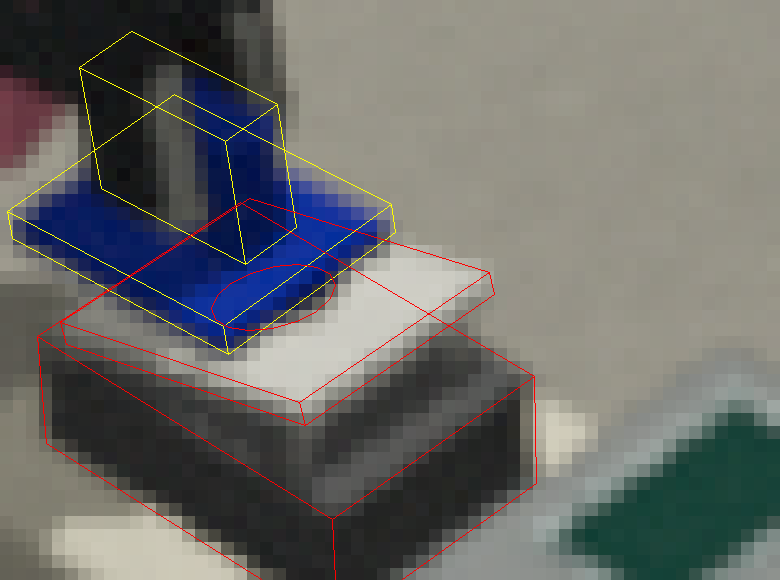

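```bash
python3 -m inch '[[-1,0,5,-4,0],[-1,0,15,-2,0],[-1,0,18,0,0],[-1,0,10,0,0],[-1,0,0,5,0],[-1,0,0,8,0],[-1,0,0,5,0],[-1,0,0,0,0]]'; python3 d.py .4323 .0255 .048 -101.8
```

```text
clock: 26.08
position: [0.438, 0.0261, 0.0656]
ee_rot: [0.053, -0.627, 0.776, -0.042]
contact_force: [0.4, -0.4, -0.7]
width: 0.0129
tool mm [ 1.7  5.3 17. ] len 17.9 turn -0.15 | grasp [0.4355 0.026  0.0841] tcpz 0.0656 jaw -101.95 zax [ 0.135  0.002 -0.991] roll(jaw z) -0.0299 F [ 0.4 -0.4 -0.7] M [-0.02  0.12 -0.04] w 0.0129 t 26.08
```

```bash
python3 -m inch '[[-1,0.8,3,5,0],[-1,0.8,3,6,0],[-1,0,2,4,0],[-1,0,0,0,0]]' 20; python3 d.py .4323 .0255 .045 -101.8; python3 -m inch '[[-1,0,0,1.5,0],[-1,0,0,1.5,0]]'; python3 d.py .4323 .0255 .045 -101.8
```

```text
clock: 26.42
position: [0.4337, 0.0257, 0.0472]
ee_rot: [0.053, -0.627, 0.776, -0.042]
contact_force: [-0.2, 0.8, -1.4]
width: 0.0129
tool mm [-0.  -0.8  2.4] len 2.5 turn -0.17 | grasp [0.4312 0.0257 0.0658] tcpz 0.0472 jaw -101.97 zax [ 0.135  0.002 -0.991] roll(jaw z) -0.0299 F [-0.2  0.8 -1.4] M [-0.02  0.14 -0.02] w 0.0129 t 26.42
clock: 26.58
position: [0.4346, 0.0256, 0.0438]
ee_rot: [0.053, -0.627, 0.776, -0.042]
contact_force: [-0.2, -0.4, -1.0]
width: 0.0131
tool mm [-0.1 -0.4 -1.1] len 1.2 turn -0.18 | grasp [0.432  0.0255 0.0624] tcpz 0.0438 jaw -101.98 zax [ 0.136  0.002 -0.991] roll(jaw z) -0.0299 F [-0.2 -0.4 -1. ] M [-0.01  0.09  0.04] w 0.0131 t 26.58
```

```bash
python3 -m inch '[[-1,0,0,1.5,0],[-1,0,0,1.5,0]]'; python3 d.py .4323 .0255 .040 -101.8; python3 -m inch '[[-1,0,0,1.5,0],[-1,0,0,1.5,0]]'; python3 d.py .4323 .0255 .04 -101.8
```

```text
clock: 26.75
position: [0.4347, 0.0258, 0.0428]
ee_rot: [0.053, -0.627, 0.776, -0.042]
contact_force: [-12.0, 0.5, 32.1]
width: 0.013
tool mm [0.3 0.2 2.8] len 2.8 turn -0.17 | grasp [0.4322 0.0258 0.0613] tcpz 0.0428 jaw -101.97 zax [ 0.135  0.002 -0.991] roll(jaw z) -0.0301 F [-12.    0.5  32.1] M [-0.41  1.04 -0.21] w 0.013 t 26.75
clock: 26.92
position: [0.4347, 0.0258, 0.043]
ee_rot: [0.053, -0.628, 0.775, -0.043]
contact_force: [-7.2, -0.5, 16.0]
width: 0.013
tool mm [0.3 0.2 3. ] len 3.0 turn -0.11 | grasp [0.4321 0.0257 0.0615] tcpz 0.043 jaw -101.91 zax [ 0.136  0.001 -0.991] roll(jaw z) -0.0294 F [-7.2 -0.5 16. ] M [-0.36  0.7  -0.13] w 0.013 t 26.92
```

```bash
python3 -m inch '[[-1,0,0,2.5,0],[-1,0,0,2.5,0],[-1,0,0,2.5,0]]' 20; python3 d.py .4323 .0255 .040 -101.8
```

```text
clock: 27.17
position: [0.4346, 0.0258, 0.0427]
ee_rot: [0.054, -0.628, 0.775, -0.044]
contact_force: [-12.5, -0.1, 30.4]
width: 0.013
tool mm [ 0.3 -0.   2.7] len 2.7 turn 0.01 | grasp [0.432  0.0258 0.0612] tcpz 0.0427 jaw -101.79 zax [ 0.139 -0.    -0.99 ] roll(jaw z) -0.0286 F [-12.5  -0.1  30.4] M [-0.48  1.09 -0.15] w 0.013 t 27.17
```

Pressing with 30 N doesn't pivot the tile in the grip. Instead I'll bring the tile just into contact at its final place on the stage plate and ease the fingers by a couple of mm so it lies flush. Then I'll grip again and press.

```bash
python3 -m inch '[[-1,0,0,-5,0],[-1,0,0,-12,0],[-1,0,0,-20,0],[-1,0,0,-20,0],[-1,0,-8,-10,0],[-1,0,-20,0,0],[-1,0,-22,0,0],[-1,0,-15,0,0],[-1,0,-5,0,0],[-1,0,0,0,0]]' 30; python3 d.py .4998 .0109 .1 -101.8
```

```text
clock: 28.0
position: [0.4963, 0.011, 0.127]
ee_rot: [0.058, -0.629, 0.774, -0.048]
contact_force: [0.7, -0.1, -1.0]
width: 0.0129
tool mm [-0.4 -2.2 27.7] len 27.8 turn 0.08 | grasp [0.4935 0.011  0.1455] tcpz 0.127 jaw -101.72 zax [ 0.15  -0.001 -0.989] roll(jaw z) -0.0293 F [ 0.7 -0.1 -1. ] M [0.05 0.14 0.  ] w 0.0129 t 28.0
```

```bash
python3 -m inch '[[-1,0,-0.5,6,0],[-1,0,-0.5,8,0],[-1,0,-0.5,8,0],[-1,0,0,4,0],[-1,0,0,0,0]]' 30; python3 d.py .4995 .0109 .092 -101.8; python3 look.py L7; python3 - <<'E'
from tl import *
import pickle
a,b=pickle.load(open("L7.pkl","rb")); s=manip.get_state()
v,f=fit_tile(a,s,(240,170,50,34),lambda X,Y:(Y>=183))
print(np.round(v,4),f)
T=se.copy(); T[:3,3]=[.5035,.0103,.03]
showtile(a,s,v,T,.26,(240,165,60,45),"L7r.png")
E
```

```text
clock: 28.42
position: [0.4971, 0.0116, 0.097]
ee_rot: [0.055, -0.629, 0.774, -0.045]
contact_force: [0.0, -0.4, -1.2]
width: 0.013
tool mm [-0.2 -4.4  5.7] len 7.2 turn 0.09 | grasp [0.4944 0.0116 0.1155] tcpz 0.097 jaw -101.71 zax [ 0.143 -0.    -0.99 ] roll(jaw z) -0.0288 F [ 0.  -0.4 -1.2] M [0.04 0.07 0.01] w 0.013 t 28.42
[0.1054 0.0318 0.0045 0.0122] 3.328744368780782
```

View pics/L7r.png

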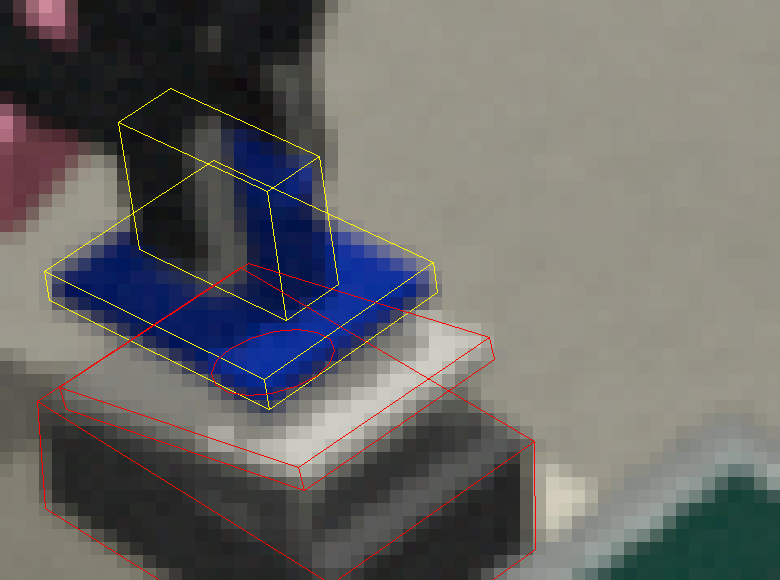

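```bash
python3 -m inch '[[-1,0,-3,1.5,0],[-1,0,-2.5,1.5,0],[-1,0,-0.5,0,0],[-1,0,0,0,0]]' 30; python3 d.py .501 .0108 .092 -101.8
```

```text
clock: 28.85
position: [0.5049, 0.0102, 0.0961]
ee_rot: [0.056, -0.629, 0.774, -0.046]
contact_force: [0.1, -0.3, -0.4]
width: 0.0129
tool mm [-0.2  1.8  3.9] len 4.3 turn 0.11 | grasp [0.5022 0.0102 0.1146] tcpz 0.0961 jaw -101.69 zax [ 0.146 -0.001 -0.989] roll(jaw z) -0.0291 F [ 0.1 -0.3 -0.4] M [-0.02  0.11 -0.06] w 0.0129 t 28.85
```

```bash
python3 -m inch '[[-1,0,0.8,1,0],[-1,0,0.5,1,0]]' 30; python3 d.py .501 .0108 .092 -101.8;  python3 -m inch '[[-1,0,0.3,0.8,0],[-1,0,0,0.8,0]]' 30; python3 d.py .501 .0108 .092 -101.8
```

```text
clock: 29.02
position: [0.5046, 0.0103, 0.0944]
ee_rot: [0.057, -0.629, 0.774, -0.047]
contact_force: [-0.4, 0.6, -1.3]
width: 0.0129
tool mm [-0.2  1.3  2.3] len 2.6 turn 0.1 | grasp [0.5019 0.0103 0.1129] tcpz 0.0944 jaw -101.7 zax [ 0.147 -0.001 -0.989] roll(jaw z) -0.0291 F [-0.4  0.6 -1.3] M [0.03 0.1  0.05] w 0.0129 t 29.02
clock: 29.18
position: [0.5044, 0.0104, 0.0928]
ee_rot: [0.057, -0.629, 0.774, -0.047]
contact_force: [-0.4, 1.1, -0.7]
width: 0.013
tool mm [-0.2  0.8  0.7] len 1.1 turn 0.11 | grasp [0.5017 0.0105 0.1113] tcpz 0.0928 jaw -101.69 zax [ 0.147 -0.001 -0.989] roll(jaw z) -0.0292 F [-0.4  1.1 -0.7] M [-0.    0.1   0.05] w 0.013 t 29.18
```

```bash
python3 -m inch '[[-1,0,0.3,0.8,0],[-1,0,0,0.8,0]]' 30; python3 d.py .501 .0108 .092 -101.8;  python3 -m inch '[[-1,0,0.2,0.7,0]]' 30; python3 d.py .501 .0108 .092 -101.8
```

```text
clock: 29.35
position: [0.5042, 0.0105, 0.091]
ee_rot: [0.057, -0.629, 0.774, -0.047]
contact_force: [0.8, 0.6, -0.5]
width: 0.0126
tool mm [-0.2  0.3 -1.1] len 1.1 turn 0.11 | grasp [0.5014 0.0106 0.1094] tcpz 0.091 jaw -101.69 zax [ 0.147 -0.001 -0.989] roll(jaw z) -0.0292 F [ 0.8  0.6 -0.5] M [-0.02  0.11  0.03] w 0.0126 t 29.35
clock: 29.43
position: [0.5041, 0.0106, 0.0902]
ee_rot: [0.057, -0.629, 0.774, -0.047]
contact_force: [0.2, -0.2, 0.1]
width: 0.0132
tool mm [-0.2  0.1 -1.9] len 1.9 turn 0.11 | grasp [0.5014 0.0106 0.1087] tcpz 0.0902 jaw -101.69 zax [ 0.147 -0.001 -0.989] roll(jaw z) -0.0292 F [ 0.2 -0.2  0.1] M [-0.04 -0.03  0.01] w 0.0132 t 29.43
```

```bash
python3 -m inch '[[-1,0,0,0.7,0]]' 30; python3 d.py .501 .0108 .092 -101.8;  python3 -m inch '[[-1,0,0,0.7,0]]' 30; python3 d.py .501 .0108 .092 -101.8
```

```text
clock: 29.52
position: [0.5043, 0.0106, 0.0897]
ee_rot: [0.057, -0.629, 0.774, -0.047]
contact_force: [-3.9, 1.2, 7.3]
width: 0.0129
tool mm [-0.2  0.2 -2.3] len 2.3 turn 0.1 | grasp [0.5015 0.0106 0.1082] tcpz 0.0897 jaw -101.7 zax [ 0.148 -0.001 -0.989] roll(jaw z) -0.0292 F [-3.9  1.2  7.3] M [-0.08  0.27 -0.04] w 0.0129 t 29.52
clock: 29.6
position: [0.5043, 0.0106, 0.0897]
ee_rot: [0.057, -0.629, 0.774, -0.047]
contact_force: [-4.5, 1.0, 9.6]
width: 0.0129
tool mm [-0.2  0.2 -2.4] len 2.4 turn 0.11 | grasp [0.5015 0.0106 0.1082] tcpz 0.0897 jaw -101.69 zax [ 0.148 -0.001 -0.989] roll(jaw z) -0.0292 F [-4.5  1.   9.6] M [-0.14  0.35 -0.05] w 0.0129 t 29.6
```

```bash
python3 -m inch '[[-0.62,0,0,0,0],[-0.6,0,0,0,0],[-0.6,0,0,0,0]]' 30; python3 d.py .501 .0108 .092 -101.8; python3 look.py L8; python3 - <<'E'
from tl import *
import pickle
a,b=pickle.load(open("L8.pkl","rb")); s=manip.get_state()
v=(.255,.0325,.003,0)
T=se.copy(); T[:3,3]=[.5035,.0103,.03]
showtile(a,s,v,T,.26,(240,165,60,45),"L8r.png")
c=(244,200,60,45); im=cv2.resize(b["frame"][c[1]:c[1]+c[3],c[0]:c[0]+c[2],::-1],(780,580),interpolation=cv2.INTER_NEAREST);cv2.imwrite("pics/L8t.png",im)
E
```

```text
clock: 29.85
position: [0.5048, 0.0106, 0.0902]
ee_rot: [0.058, -0.629, 0.774, -0.048]
contact_force: [-0.1, 0.5, 0.3]
width: 0.017
tool mm [-0.   0.7 -1.9] len 2.1 turn 0.11 | grasp [0.502  0.0106 0.1087] tcpz 0.0902 jaw -101.69 zax [ 0.149 -0.001 -0.989] roll(jaw z) -0.0293 F [-0.1  0.5  0.3] M [ 0.07  0.03 -0.06] w 0.017 t 29.85
```

View pics/L8r.png

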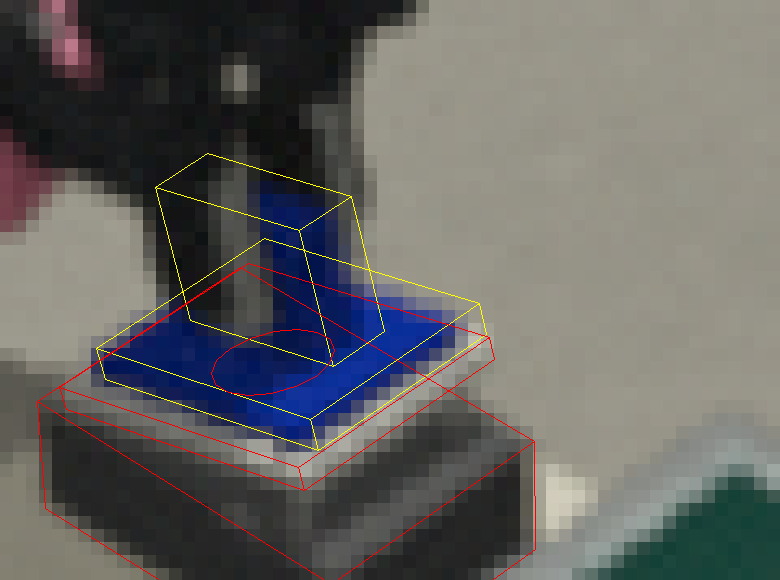

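View pics/L8t.png

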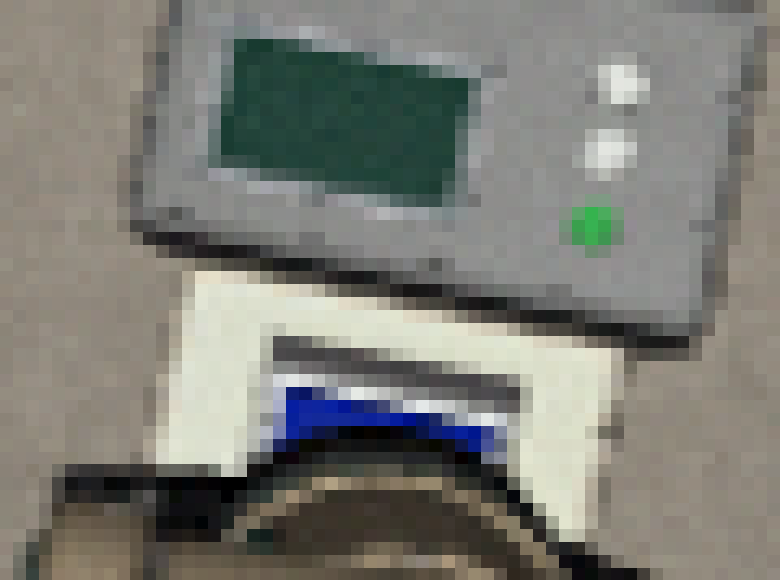

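The tile now lies flush on the plate with even margins. Next I'll grip it again and press.

```bash
python3 -m inch '[[-1,0,0,0,0],[-1,0,0,0,0],[-1,0,0,0,0],[-1,0,0,0,0]]' 30; python3 d.py .501 .0108 .092 -101.8; python3 -m inch '[[-1,0,0,0.4,0],[-1,0,0,0.4,0]]' 30; python3 d.py .501 .0108 .092 -101.8
```

```text
clock: 30.28
position: [0.5046, 0.0105, 0.0904]
ee_rot: [0.057, -0.629, 0.774, -0.048]
contact_force: [-1.1, -0.1, 1.7]
width: 0.0128
tool mm [-0.2  0.6 -1.7] len 1.9 turn 0.12 | grasp [0.5018 0.0105 0.1089] tcpz 0.0904 jaw -101.68 zax [ 0.149 -0.001 -0.989] roll(jaw z) -0.0291 F [-1.1 -0.1  1.7] M [-0.02  0.13  0.02] w 0.0128 t 30.28
clock: 30.45
position: [0.5047, 0.0105, 0.0902]
ee_rot: [0.058, -0.629, 0.774, -0.048]
contact_force: [-2.5, 0.9, 6.8]
width: 0.0133
tool mm [-0.1  0.7 -1.9] len 2.0 turn 0.12 | grasp [0.5019 0.0106 0.1087] tcpz 0.0902 jaw -101.68 zax [ 0.149 -0.001 -0.989] roll(jaw z) -0.0291 F [-2.5  0.9  6.8] M [-0.15  0.39 -0.07] w 0.0133 t 30.45
```

```bash
python3 -m inch '[[-1,0,0,0.5,0],[-1,0,0,0.5,0],[-1,0,0,0.5,0]]' 30; python3 d.py .501 .0108 .092 -101.8; python3 look.py L9; python3 d.py .501 .0108 .092 -101.8; python3 - <<'E'
from tl import *
import pickle
a,b=pickle.load(open("L9.pkl","rb")); s=manip.get_state()
T=se.copy(); T[:3,3]=[.5035,.0103,.03]
showtile(a,s,(.255,.0325,.0045,0),T,.26,(240,165,60,45),"L9r.png")
c=(244,200,60,45); im=cv2.resize(b["frame"][c[1]:c[1]+c[3],c[0]:c[0]+c[2],::-1],(780,580),interpolation=cv2.INTER_NEAREST);cv2.imwrite("pics/L9t.png",im)
E
```

```text
clock: 30.7
position: [0.5047, 0.0105, 0.0902]
ee_rot: [0.058, -0.629, 0.774, -0.048]
contact_force: [-2.8, 1.3, 5.7]
width: 0.0135
tool mm [-0.1  0.7 -1.9] len 2.0 turn 0.13 | grasp [0.5019 0.0106 0.1087] tcpz 0.0902 jaw -101.67 zax [ 0.149 -0.002 -0.989] roll(jaw z) -0.0289 F [-2.8  1.3  5.7] M [-0.17  0.36 -0.06] w 0.0135 t 30.7
tool mm [-0.1  0.7 -1.9] len 2.0 turn 0.13 | grasp [0.5019 0.0106 0.1087] tcpz 0.0902 jaw -101.67 zax [ 0.149 -0.002 -0.989] roll(jaw z) -0.0289 F [-2.6  0.8  6.2] M [-0.1   0.32 -0.04] w 0.0135 t 30.8
```

View pics/L9r.png

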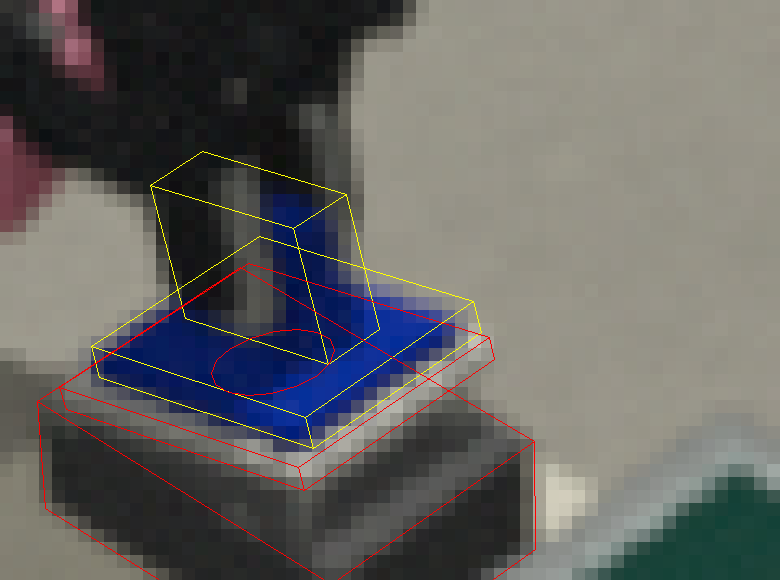

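View pics/L9t.png

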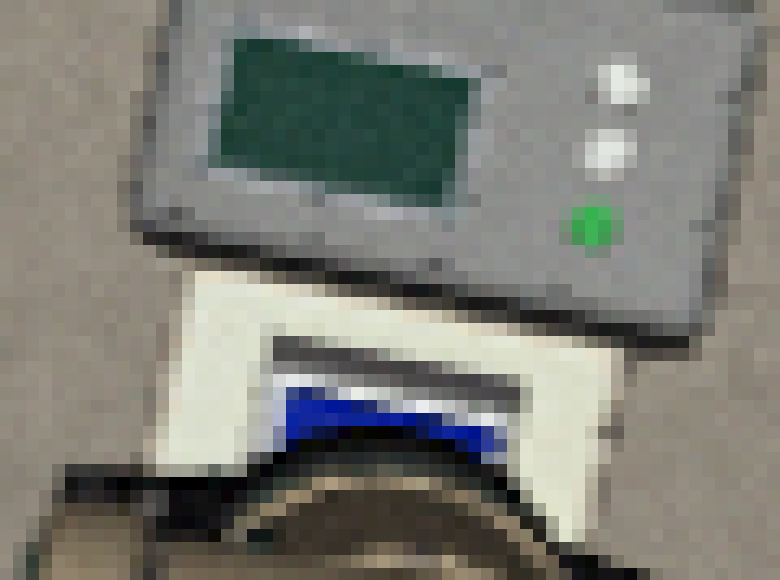

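```bash
cat > cen.py <<'E'
from tl import *
import pickle,sys
a,b=pickle.load(open(sys.argv[1]+".pkl","rb"))
def plateT(sx,sy,yaw,th,u,v,w):
    M=R.from_euler('z',yaw).as_matrix(); P=M@R.from_euler('y',-th).as_matrix()
    fc=np.array([-.034+.034*np.cos(th)-.005*np.sin(th),0,.03+.028+.034*np.sin(th)+.005*np.cos(th)])
    T=np.eye(4);T[:3,:3]=P@R.from_euler('z',w).as_matrix();T[:3,3]=np.array([sx,sy,0])+M@fc+P@np.array([u,v,0]);return T
def blue(p,c):
    x,y,w,h=c; I=p["frame"][y:y+h,x:x+w].astype(float); return np.clip((I[:,:,2]-I[:,:,0]-5)/70,0,1)
V=[(a,(242,184,40,20),SOFF,lambda X,Y:(Y>=189)),(b,(260,226,30,8),np.zeros(2),lambda X,Y:(Y<=231))]
def f(v,st,vs):
    T=plateT(*st,*v); t=0
    for p,c,of,keep in vs:
        fs=[[q@T[:3,:3].T+T[:3,3] for q in pp] for pp in tile_parts([])[:1]]
        old=F.proj;F.proj=lambda P,X:old(P,X)+of
        im,k=labels(p,fs,c);F.proj=old
        G=np.mgrid[c[1]:c[1]+c[3],c[0]:c[0]+c[2]];K=keep(G[1],G[0])
        A=cv2.resize((im>0).astype(np.float32),(c[2],c[3]),interpolation=cv2.INTER_AREA)
        t+=((A-blue(p,c))[K]**2).sum()
    return t
for st in ((.5035,.0101,-.2078,.2634),(.5030,.0105,-.2040,.25)):
    for nm,vs in (("both",V),("scene",V[:1]),("top",V[1:])):
        sim=np.array([[0,0,0],[.004,0,0],[0,.004,0],[0,0,.05]])
        r=minimize(f,[0,0,0],args=(st,vs),method="Nelder-Mead",options=dict(initial_simplex=sim,maxfev=200)); print(st,nm,np.round(r.x,4),round(r.fun,2))
E
python3 cen.py L9
```

```text
(0.5035, 0.0101, -0.2078, 0.2634) both [-0.0001  0.0031 -0.0273] 21.64
(0.5035, 0.0101, -0.2078, 0.2634) scene [-0.0012  0.003  -0.0066] 17.95
(0.5035, 0.0101, -0.2078, 0.2634) top [ 0.0013 -0.0014  0.0143] 0.29
(0.503, 0.0105, -0.204, 0.25) both [-0.0003  0.0024 -0.0304] 24.22
(0.503, 0.0105, -0.204, 0.25) scene [-0.0017  0.0031  0.0267] 19.04
(0.503, 0.0105, -0.204, 0.25) top [ 0.0013 -0.0007 -0.027 ] 0.17
```

```bash
python3 -m inch '[[-1,0,0,0.6,0],[-1,0,0,0.6,0],[-1,0,0,0.6,0],[-1,0,0,0.6,0]]' 25; python3 d.py .501 .0108 .092 -101.8; python3 look.py L10; python3 d.py .501 .0108 .092 -101.8; python3 cen.py L10 | head -3
```

```text
clock: 31.13
position: [0.5047, 0.0106, 0.0902]
ee_rot: [0.058, -0.629, 0.774, -0.048]
contact_force: [-2.5, 0.2, 6.3]
width: 0.0129
tool mm [-0.1  0.7 -1.9] len 2.0 turn 0.15 | grasp [0.5019 0.0106 0.1087] tcpz 0.0902 jaw -101.65 zax [ 0.15  -0.002 -0.989] roll(jaw z) -0.0287 F [-2.5  0.2  6.3] M [-0.13  0.44 -0.06] w 0.0129 t 31.13
tool mm [-0.1  0.7 -1.9] len 2.0 turn 0.15 | grasp [0.5019 0.0106 0.1087] tcpz 0.0902 jaw -101.65 zax [ 0.15  -0.002 -0.989] roll(jaw z) -0.0286 F [-1.6  0.4  6.8] M [-0.12  0.37 -0.04] w 0.013 t 31.23
(0.5035, 0.0101, -0.2078, 0.2634) both [ 0.0002  0.0034 -0.0298] 22.16
(0.5035, 0.0101, -0.2078, 0.2634) scene [-0.0012  0.003  -0.0066] 18.4
(0.5035, 0.0101, -0.2078, 0.2634) top [ 0.0013 -0.0013  0.0125] 0.27
```

```bash
python3 - <<'E'
from h import *
import pickle
A=pickle.load(open("L8.pkl","rb"))[0]["frame"].astype(float);B=pickle.load(open("L10.pkl","rb"))[0]["frame"].astype(float)
C=pickle.load(open("L9.pkl","rb"))[0]["frame"].astype(float)
def sh(P,Q,x,y,w,h):
    p=P[y:y+h,x:x+w].sum(2);q=Q[y:y+h,x:x+w].sum(2)
    gy,gx=np.gradient(p); G=np.c_[gx.ravel(),gy.ravel()]; s=np.linalg.lstsq(G,(p-q).ravel(),rcond=None)[0]; return np.round(s,2)
for n,r in (("left edge(-y,-x)",(244,190,9,9)),("front-left edge",(250,194,12,9)),("front corner",(259,196,9,8)),("right edge +x",(265,190,10,9)),("right corner",(270,186,9,8)),("stage",(262,202,20,10))):
    print(n,sh(A,B,*r),sh(A,C,*r))
E
```

```text
left edge(-y,-x) [-0.16  0.07] [-0.16  0.05]
front-left edge [-0.2   0.04] [-0.21  0.04]
front corner [-0.18  0.05] [-0.18  0.05]
right edge +x [-0.01 -0.12] [-0.03 -0.1 ]
right corner [-0.11 -0.09] [-0.12 -0.08]
stage [ 0.01 -0.  ] [0.01 0.01]
```

```bash
python3 -c "
from rig import manip
print(manip.get_state()['contact_force'],manip.get_state()['width']); print(manip.sign_off()); s=manip.get_state(); print(s['clock'],s['contact_force'])"
```

```text
[-1.6158632   0.4165031   6.77981527] 0.012983522561734961
the job is handed in; nothing more can be done
None
the job is handed in; nothing more can be done
```

I set the stage on both pins with its low edge away from the housing and let go of it. The blue tile is gripped and pressed on the sloped plate over the window. I handed the job in at about 31 s; no verdict was reported.

**How the tile got flush:** The tool can't tilt on command and the tile would not pivot in the grip, even at 30 N. I brought it into contact at its final place and opened the fingers to 17 mm so it settled onto the plate. Then I gripped it again and pressed.

**Last checks:**
- **Stage:** the camera overlay shows it down on the seat within about 1 mm. Its height can only be judged to about 1.5 mm.
- **Press:** the wrist read about 6.8 N vertically at hand-in, steady over the last rows. Pressing the tile near the stage's hinge earlier peaked at about 30 N, and I saw no shift of the stage.
- **Centring:** the cameras disagreed. The top camera puts the tile 1.3 mm off along the slope and about 1 mm across. The scene camera says 1–2 mm along and 3 mm across, but its fit was much poorer. The jaw position agrees with the top camera, so I trusted that one.
- **Squareness:** the top camera shows the tile within about 1°.
- **Flushness:** regripping rolled the tile by roughly 0.5° against the plate, estimated from sub-pixel image shifts. The gripper itself was leaning about 1.6° sideways.

I saw no contact with the other things on the bench, but I took no separate picture to check them at the end.

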